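Fish the lost rack pin out of the hollow post and press it home in the foot socket

TASK

A steel pin has dropped down inside the hollow rack post, too deep for fingers. Take the sprung tongs from their stand, squeeze them gently but firmly on the pin, draw it out and press it fully home, upright, in the hole of the foot socket, down onto the stop at its bottom (its depth varies, so feel for it), and bed it there with a steady push of about 15 N held for a moment; then stand the tongs back in their stand. Do not touch the pin with the fingers, do not ram or crush anything (never push with more than 30 N), and leave the other things on the table where they are.

Things in the scene. Friction and masses are not known exactly. Their poses are not given: they have to be found in the camera images.
- tongs_grip (a point): middle of the grip plates of metal sprung tongs (130 g, upright in the stand, tips down), on their centre line, 100 above the tips' lower end. z up along the tongs, y the line along which the legs close (half turn alike). Plates flat, 22 wide, from 77 to 131 above the tips, 46 over their outer faces at rest; springs resist with 7 N per leg at rest, 9 N shut; top of the tongs 131 above the tips
- tongs_tips (a point): centre between the lower ends of the tongs' two parallel legs. Each mm the plates are squeezed together closes the jaws by one mm (total travel 9.6). Legs below the plates at rest: 30 over all along y, jaw gap 20, legs 10 wide along x. With the jaws on the pin the plates stand 38 apart
- tongs_rod (a point): lower end of the tongs' fixed stop rod, diameter 6, on the centre line between the legs, 14 above the tips: it meets the top of the pin when the jaws are 14 down beside the pin, and can push the pin down
- pin_mid (a point): bare steel pin, upright cylinder of diameter 12, height 42, foot tapered over the last 4 to diameter 8; this point is its centre, 21 above its foot, z along its axis. At first deep in the hollow post, its top 31 to 46 below the post's mouth, up to 3 off-centre along the post's y; a spring clip presses on its foot with 6 N from either side, so drawing it up takes 6 to 9 N. About 37 g
- post: fixed hollow post of dark steel with a narrow sight slot in front and behind and a 90 x 90 x 6 base plate; origin at the centre of its underside, z up. Outside 30 (x) by 48 (y), 112 high, open at the top; pocket inside 22 along x, 40 along y, its floor 24 to 39 above the table, different every time
- socket: fixed dark steel foot block, 64 x 64 and 34 high, on two mounting strips 100 long and 8 high; one round hole in the middle of its top; origin at the centre of its underside, z up
- socket_mouth (a point): centre of the socket's hole at its top face, 34 above the table. Hole diameter 13.6 with a 2 mm chamfer. Two spring grips 6 below the mouth stop a pin that is only dropped in; pushing past them takes 6 to 12 N, sliding on through them 3 to 6 N. The hole's bottom is an adjustable stop, 12 to 25 below the mouth, set differently every time: the pin is home when it is pushed hard against it
- seat: adjustable bottom stop in the socket's hole: a hard disc of diameter 13, stiff, its top anywhere from 9 to 22 above the table (12 to 25 below the mouth); the disc's height is not measured, only felt. Origin: on the hole's axis, 3 above the table, fixed. With the pin on the disc the pin stands 17 to 30 proud of the top face
- stand: fixed wooden stand for the tongs, foot 70 x 90, block 37 x 58, 45 high, with a slot open at the top, 19 (x) by 38 (y), whose floor, where the tongs' tips rest, lies 8 above the table; origin at the centre of its underside, z up
- tape: bystander: ring-shaped cardboard parcel-tape core lying flat, outer diameter 90, height 40; origin at the centre of its underside
- spare_foot: bystander: black levelling foot, round 48 mm base with a 10 mm stem, 45 high; origin at the centre of its underside
- spanner: bystander: flat spanner lying on the table, 160 long; origin on its underside
- tin: bystander: open shallow metal tin, 90 x 70 x 30 high; origin at the centre of its underside
Not all that is in view belongs to the job. What is shaped like the socket but blue is not meant. What is shaped like the part that bears tongs_grip but yellow is not meant.

How it is judged:
By the outcome, as a careful person would: the job done as asked, in the order asked, and still so for the second after the job is handed in, with the robot touching nothing.
It also fails if it takes over 72 s, if anything falls off the work surface, if the arm or the gripper's body presses on something with over 40 N, if the wrist force passes 120 N, or if a joint passes its speed limit or range.

ROBOT

A 6-joint arm with a two-finger parallel gripper is mounted at the origin on the work surface. World frame = base frame: x ahead of the robot, y to its left, z up, the work surface at z = 0. Lengths are in mm, angles in rad, forces in N, time in s.
With the tool pointing down it reaches from about 350 to 800 mm from the base axis. Payload 7.3 kg.
Tool frame: the origin (TCP) lies at the very end of the fingers, on their centre line; the grasp point (between the pads) lies 19 mm behind it; z points along the fingers, x is the direction in which the jaws open and shut, and the axes are right-handed (so a half turn about z gives the same grasp; the last joint's range is limited). The gripper opens to 85 mm and grips with 20 to 120 N. Pads are 22 mm wide; open, the fingers measure 114 mm over their backs; the gripper's body (76 mm by 85 mm) begins 54 mm behind the grasp point. The pads swing forward as they close: fully open they stand 13 mm farther back than shut.
Start: joints at [0.997, 0.342, 1.524, -0, 1.275, -0.146], TCP at [217.795, 477.713, 231.322] pointing down, gripper open.
Joint ranges: [-2.53, 2.53], [-0.77, 2.02], [0.04, 2.7], [-1, 4.14], [0.28, 2.66], [-3.11, 3.11]. Speed limits (rad/s): [2.57, 2.57, 3.14, 3.14, 3.14, 3.14].

INTERFACE

Orientations are given as a unit quaternion [x, y, z, w].
In Python, from rig import sense, snapshot, job gives the robot as it stands.
- The arm moves only by the tool apply_moves, never from a script. Its argument "series" is a list of rows, each a list of 3 entries, a list of its own where there are three numbers: the shift along the tool's x, y, z in cm, then the turn about the tool's z in degrees, then the finger opening in cm, from 0 to 8.54. In form: [[[dx, dy, dz], spin, grip], ...]. A call has 1 to 12 rows; each row shifts and turns the commanded pose from where the row before left it, along the tool's axes as they then stand; what a row does not reach is not made up. A row lasts 1/8 s, in which the tool goes at most 62.5 mm and 10.7 degrees, less where a joint would pass 70% of its speed; a pose out of reach is approached as far as the arm can. A call with a gripper value outside its range is refused whole. The fingers move at their own pace and stop on an object; "squeeze" is the grip in N (left out, the last holds). Time passes only in rows, so rows that do not move let the fingers close. It gives the time, the measured TCP pose, the force and the opening at its end, in the units of the state.
- sense(): the state, without advancing time (a new reading comes with each control period).
- snapshot(name): name is "scene" or "top"; returns a dict with "color" (420x560x3 uint8, blue, green, red), "fx", "fy", "cx", "cy" (pixels), "R" (3x3) and "t" (3): a world point X has camera coordinates R X + t. Camera axes: x right, y down, z forward; pixel columns grow to the right and rows downward; lengths in mm; the calibration is good to about 2 mm. A picture is of the moment at which its call begins. There is no depth.
- job.hand_in(): hands the job in, once; it reports no verdict.
The state is a dict: "time": time; "joint_positions": joint angles; "joint_velocities": joint speeds; "effort": joint torques, N m; "ee_pos": TCP position; "orientation": TCP orientation; "wrist_force": force on the tool from outside, world axes, zero at the start; "wrist_torque": the same for the moment, N m; "width": finger opening in mm.
Only numpy, scipy, OpenCV 4.12 (cv2) and the standard library are available. Lean on these libraries where they do the work, as an engineer would, in place of code of your own. Each camera call takes 0.05 s, during which the arm holds its last target.

## Working session

There is one attempt and no reset: what is moved stays moved. The work goes in short steps, Python scripts to look and compute and a tool call to move; the robot and the scene stay as the last step left them, time stands still between calls to the robot, and variables do not carry over. Pictures are saved under pics/ and viewed, and the job is handed in when it is done.

Besides the shell and the picture viewer there is one more tool, called by a JSON object that holds its "fn" and its "kwargs". apply_moves: Moves the arm, as the interface text tells. Its arguments: {"type":"object","properties":{"series":{"type":"array","items":{"type":"array"}},"squeeze":{"type":"number"}},"required":["series"]}

```bash
mkdir -p pics; ls; python3 - <<'E'
from rig import sense, snapshot
import cv2
print(sense())
for n in("scene","top"):
    s=snapshot(n); cv2.imwrite(f"pics/{n}0.png",s["color"]); print(n,s["fx"],s["fy"],s["cx"],s["cy"],s["R"],s["t"])
E
```

```text
pics
{'time': 0.0, 'joint_positions': array([ 9.97032387e-01,  3.42737550e-01,  1.52506217e+00, -9.71572784e-06,
        1.27542168e+00, -1.46011402e-01]), 'joint_velocities': array([ 0.00115765, -0.00056384,  0.00014806, -0.00140766, -0.00083816,
        0.00053636]), 'effort': array([-2.31215367e-03, -4.33666670e+01, -2.46011835e+01, -2.71587442e-04,
        7.71030231e-03,  6.42258257e-06]), 'ee_pos': array([217.53664085, 477.33906459, 230.60252359]), 'orientation': array([ 8.41077692e-01,  5.40913721e-01, -7.39837546e-04,  3.40394374e-04]), 'wrist_force': array([ 0.05482506,  0.65825784, -0.43270138]), 'wrist_torque': array([ 0.03925845, -0.00830055, -0.0380039 ]), 'width': 85.53466079465227}
scene 411.40804021403954 411.40804021403954 284.2160649038743 213.3074326989293 [[-0.59924431  0.80055777  0.00367543]
 [ 0.49711816  0.37570041 -0.78212706]
 [-0.62751876 -0.46685807 -0.62310814]] [ 378.18890622 -177.00973894 1234.34196353]
top 408.1230051528651 408.1230051528651 284.89493900824385 211.714929803383 [[-0.10628618 -0.99433301 -0.00226147]
 [-0.97268688  0.10444385 -0.20729618]
 [ 0.20635764 -0.01983302 -0.97827561]] [ -8.97225493 583.36846679 783.55123541]
```

View pics/scene0.png

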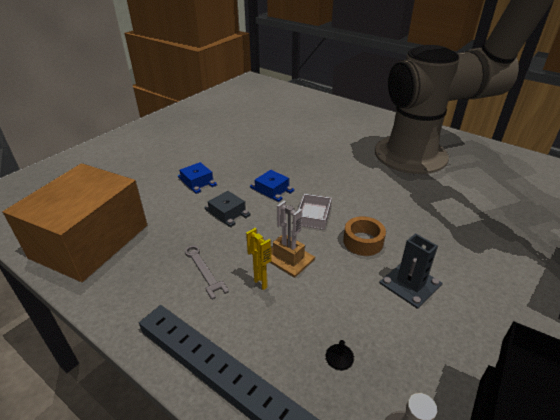

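View pics/top0.png

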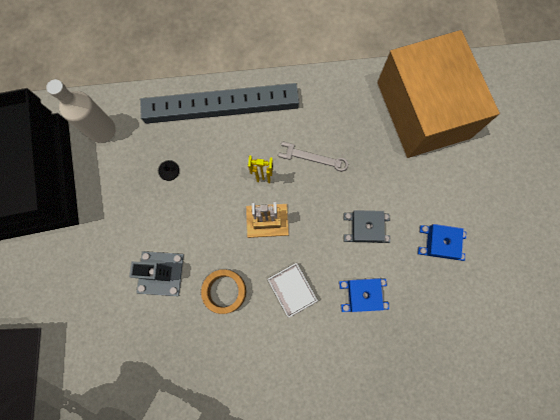

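Candidates: the tongs are grey at scene (289,225) / top (266,213), and the yellow decoy is at top (262,167). The socket is dark at top (369,226), with blue decoys at (447,241) and (366,295). The post is at top (157,272). I choose the grey tongs and the dark socket, and check them in close crops.

```bash
python3 - <<'E'
import cv2,numpy as np
t=cv2.imread("pics/top0.png");s=cv2.imread("pics/scene0.png")
def crop(im,c,r,k):
    x,y=c; p=im[y-r:y+r,x-r:x+r]; p=cv2.resize(p,None,fx=k,fy=k,interpolation=cv2.INTER_CUBIC)
    for i in range(0,2*r,10):
        cv2.putText(p,str(x-r+i),(i*k,8),0,.3,(0,255,255),1); cv2.putText(p,str(y-r+i),(0,i*k+4),0,.3,(0,255,255),1)
    return p
a=[crop(t,(266,214),30,6),crop(t,(369,226),30,6)];b=[crop(t,(157,272),30,6),crop(s,(289,235),45,4)]
cv2.imwrite("pics/c1.png",np.hstack(a));cv2.imwrite("pics/c2.png",np.hstack(b))
c=[crop(s,(227,208),30,6),crop(s,(412,268),45,4)]
cv2.imwrite("pics/c3.png",np.hstack(c))
E
```

```text
(no output)
```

View pics/c1.png

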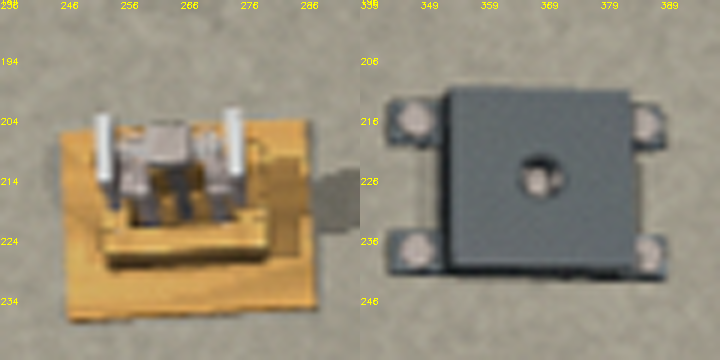

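View pics/c2.png

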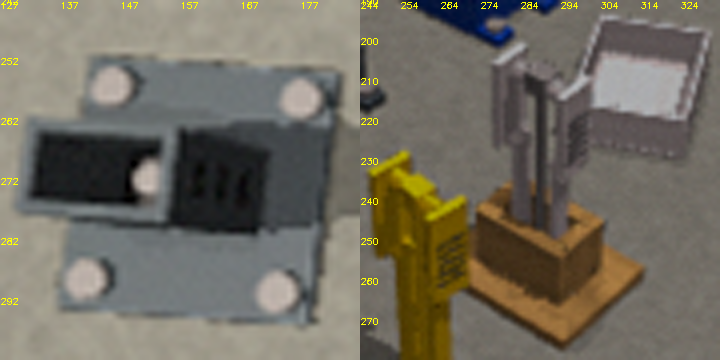

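View pics/c3.png

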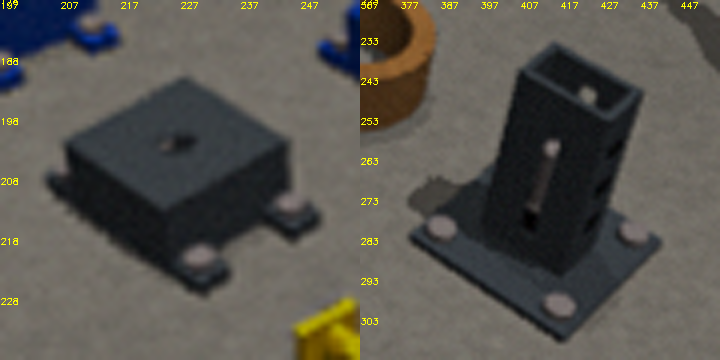

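The crops confirm the grey tongs in the stand and the dark socket with its open hole at top (369,226). The pin's light top shows in the post at top (151,271), and in the scene sight slot from about (412,259) to (408,277).

```bash
cat > h.py <<'E'
import numpy as np,cv2
C={"scene":(411.408,284.216,213.307,np.array([[-0.59924431,0.80055777,0.00367543],[0.49711816,0.37570041,-0.78212706],[-0.62751876,-0.46685807,-0.62310814]]),np.array([378.18890622,-177.00973894,1234.34196353])),
"top":(408.123,284.895,211.715,np.array([[-0.10628618,-0.99433301,-0.00226147],[-0.97268688,0.10444385,-0.20729618],[0.20635764,-0.01983302,-0.97827561]]),np.array([-8.97225493,583.36846679,783.55123541]))}
def ray(n,p,z):
    f,cx,cy,R,t=C[n]; c=-R.T@t; d=R.T@np.array([(p[0]-cx)/f,(p[1]-cy)/f,1]); return c+d*(z-c[2])/d[2]
def proj(n,X):
    f,cx,cy,R,t=C[n]; q=np.asarray(X)@R.T+t; return q[...,:2]/q[...,2:]*f+[cx,cy]
def tri(ps):
    A=[];b=[]
    for n,p in ps:
        f,cx,cy,R,t=C[n];c=-R.T@t;d=R.T@np.array([(p[0]-cx)/f,(p[1]-cy)/f,1]);d/=np.linalg.norm(d);P=np.eye(3)-np.outer(d,d);A.append(P);b.append(P@c)
    return np.linalg.lstsq(np.vstack(A),np.hstack(b),rcond=None)[0]
E
python3 - <<'E'
from h import *
np.set_printoptions(precision=1,suppress=True)
for n in C: print(n,-C[n][3].T@C[n][4])
# crop px -> image: x0+px/6
def c(x0,y0,k,px): return (x0+px[0]/k-.5*0, y0+px[1]/k)
print("socket top z34")
P=[ray("top",c(339-0,196,6,(p[0]-360,p[1])),34) for p in [(448,88),(631,92),(631,266),(447,266)]]
for p in P: print(p)
print(np.mean(P,0), "hole", ray("top",c(339,196,6,(541-360,178)),34))
print(np.degrees(np.arctan2(*(P[1]-P[0])[[1,0]])),[np.linalg.norm(P[i]-P[i-1]) for i in range(4)])
print("scene");P=[ray("scene",c(197,178,6,p),34) for p in [(66,143),(185,78),(290,146),(163,210)]]
print(np.array(P),np.mean(P,0),"hole",ray("scene",c(197,178,6,(178,143)),34))
print("post top z112")
P=[ray("top",c(127,242,6,p),112) for p in [(26,122),(176,127),(170,220),(15,212)]]
print(np.array(P),np.mean(P,0),[np.linalg.norm(P[i]-P[i-1]) for i in range(4)])
P=[ray("scene",c(367,223,4,(p[0]-360,p[1])),112) for p in [(519,72),(557,42),(643,95),(605,126)]]
print(np.array(P),np.mean(P,0),[np.linalg.norm(P[i]-P[i-1]) for i in range(4)])
P=[ray("top",c(127,242,6,p),6) for p in [(90,55),(340,72),(317,323),(60,309)]]
print("base",np.array(P),np.mean(P,0),[np.linalg.norm(P[i]-P[i-1]) for i in range(4)])
print("stand blocktop z45, top")
P=[ray("top",c(236,184,6,p),0) for p in [(62,132),(306,121),(317,305),(69,319)]]
print("foot",np.array(P),np.mean(P,0),[np.linalg.norm(P[i]-P[i-1]) for i in range(4)])
for q in [(95,113),(108,113),(225,108),(243,108),(97,184),(111,182),(228,180),(244,178)]: print("plate139",ray("top",c(236,184,6,q),139))
E
```

```text
scene [1089.2  340.   629.3]
top [404.8 -54.3 887.4]
socket top z34
[ 571.4 -218.    34. ]
[ 563.  -282.6   34. ]
[ 501.3 -272.9   34. ]
[ 508.1 -208.7   34. ]
[ 536.  -245.5   34. ] hole [ 535.6 -246.1   34. ]
-97.41123476028639 [np.float64(63.9347335711195), np.float64(65.11303665728934), np.float64(62.493653287234324), np.float64(64.53203631838612)]
scene
[[ 564.7 -278.7   34. ]
 [ 503.  -271.4   34. ]
 [ 512.1 -205.8   34. ]
 [ 572.9 -218.    34. ]] [ 538.2 -243.5   34. ] hole [ 537.7 -242.9   34. ]
post top z112
[[502.  229.6 112. ]
 [495.3 182.5 112. ]
 [466.5 185.6 112. ]
 [474.2 233.8 112. ]] [484.5 207.9 112. ] [np.float64(28.113087852522757), np.float64(47.514573970731824), np.float64(28.985648285225032), np.float64(48.82264907196954)]
[[496.9 184.3 112. ]
 [466.  190.  112. ]
 [477.2 236.2 112. ]
 [507.3 229.9 112. ]] [486.9 210.1 112. ] [np.float64(46.86985904362202), np.float64(31.335350235362444), np.float64(47.51803000986934), np.float64(30.733636754404284)]
base [[536.9 244.7   6. ]
 [521.2 155.3   6. ]
 [433.5 168.3   6. ]
 [448.  258.3   6. ]] [484.9 206.6   6. ] [np.float64(89.96713028702695), np.float64(90.7882111718419), np.float64(88.63346424585441), np.float64(91.22357241426947)]
stand blocktop z45, top
foot [[614.1  11.8   0. ]
 [608.6 -78.8   0. ]
 [539.5 -75.4   0. ]
 [544.   15.3   0. ]] [576.5 -31.8   0. ] [np.float64(70.22457204746844), np.float64(90.77821682090914), np.float64(69.23508247157064), np.float64(90.84754239042238)]
plate139 [586.3  -9.4 139. ]
plate139 [585.9 -13.4 139. ]
plate139 [583.6 -50.1 139. ]
plate139 [583.  -55.7 139. ]
plate139 [563.6  -8.  139. ]
plate139 [563.8 -12.4 139. ]
plate139 [560.5 -48.7 139. ]
plate139 [560.6 -53.8 139. ]
```

```bash
python3 - <<'E'
import cv2,numpy as np
s=cv2.imread("pics/scene0.png")
def crop(im,x0,x1,y0,y1,k):
    p=cv2.resize(im[y0:y1,x0:x1],None,fx=k,fy=k,interpolation=cv2.INTER_CUBIC)
    p=cv2.convertScaleAbs(p,alpha=1.4,beta=20)
    for x in range(x0,x1,10): cv2.putText(p,str(x),((x-x0)*k,8),0,.3,(0,255,255),1);cv2.line(p,((x-x0)*k,10),((x-x0)*k,16),(0,255,255),1)
    for y in range(y0,y1,10): cv2.putText(p,str(y),(0,(y-y0)*k+4),0,.3,(0,255,255),1)
    return p
cv2.imwrite("pics/d1.png",np.hstack([crop(s,270,315,195,270,8),crop(s,390,440,232,307,8)]))
E
```

```text
(no output)
```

View pics/d1.png

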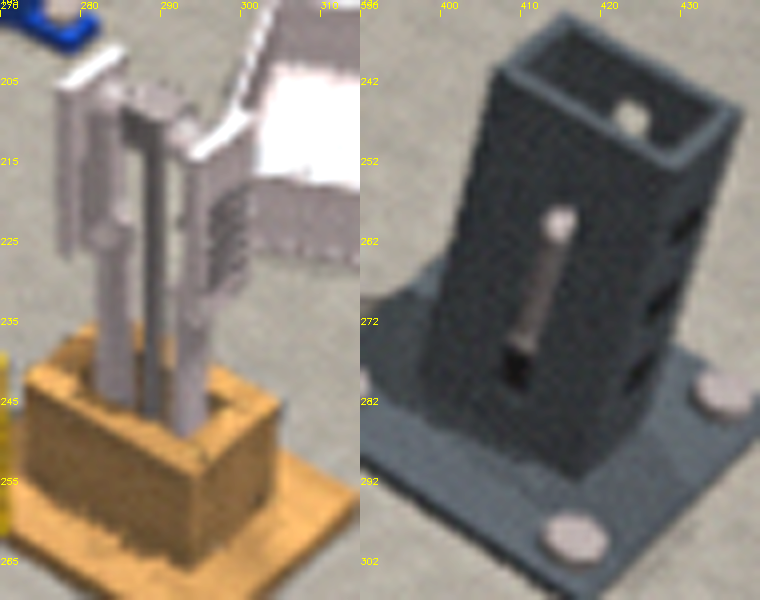

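```bash
python3 - <<'E'
from h import *
np.set_printoptions(precision=1,suppress=True)
for q in [(277.3,205.8),(283.5,200.5),(294.5,214.8),(301,209)]: print(ray("scene",q,139))
for q in [(414,259.5),(423.5,246.5)]:
    X=tri([("top",(151.7,271.7)),("scene",q)]); print("tri",X,proj("scene",X),proj("top",X),q)
print("pin top via top blob", [ray("top",(151.7,271.7),z) for z in (66,73,81)])
# slot front face: post at (485.7,209) yaw -10, +x face offset 15
c=np.array([485.7,209]);a=np.radians(-10);ux=np.array([np.cos(a),np.sin(a)])
for off in (15,5,-15):
  n=ux
  for q in [(414,258),(413.5,260.5),(409.5,276),(408,281),(423.5,246.5)]:
    f,cx,cy,R,t=C["scene"];o=-R.T@t;d=R.T@np.array([(q[0]-cx)/f,(q[1]-cy)/f,1])
    s=((c+off*n-o[:2])@n)/(d[:2]@n); X=o+s*d; print(off,q,X, "ypost",(X[:2]-c)@np.array([-n[1],n[0]]))
E
```

```text
[584.7 -52.3 139. ]
[563.5 -53.  139. ]
[587.3  -9.  139. ]
[565.1  -9.4 139. ]
tri [485.2 204.8  66.8] [414.8 259.5] [152.4 271.3] (414, 259.5)
tri [478.9 204.6  95.7] [419.1 246.6] [147.8 273.6] (423.5, 246.5)
pin top via top blob [array([484.7, 206.5,  66. ]), array([484. , 204.3,  73. ]), array([483.3, 201.7,  81. ])]
15 (414, 258) [500.4 206.   83.5] ypost -0.359236371401502
15 (413.5, 260.5) [500.5 206.4  77.1] ypost 0.015894808616995774
15 (409.5, 276) [500.6 207.1  35.1] ypost 0.6933896726397278
15 (408, 281) [500.6 206.9  20.7] ypost 0.5127997531940787
15 (423.5, 246.5) [502.4 217.1 120.7] ypost 10.86917206436681
5 (414, 258) [489.8 203.6  73.7] ypost -4.566514168235536
5 (413.5, 260.5) [489.9 204.   67.2] ypost -4.184643033057885
5 (409.5, 276) [490.  204.7  24.5] ypost -3.4949756671284056
5 (408, 281) [490.  204.5   9.7] ypost -3.6788102327781136
5 (423.5, 246.5) [491.8 214.9 111.5] ypost 6.863634281150643
-15 (414, 258) [468.7 198.8  54. ] ypost -12.981069761903393
-15 (413.5, 260.5) [468.7 199.2  47.4] ypost -12.585718716407476
-15 (409.5, 276) [468.9 199.9   3.1] ypost -11.871706346664576
-15 (408, 281) [468.8 199.7 -12.1] ypost -12.06203020472224
-15 (423.5, 246.5) [470.7 210.5  93.3] ypost -1.147441285281542
```

```bash
cat > go.py <<'E'
# usage: plan(target xyz, tool-x heading deg) -> spin then shift in cm
import numpy as np
from rig import sense
def head(q):
    from scipy.spatial.transform import Rotation as Ro
    return Ro.from_quat(q).as_matrix()
def st():
    s=sense();M=head(s["orientation"]);h=np.degrees(np.arctan2(M[1,0],M[0,0]))
    return s,M,h
def plan(x,y,z,h=None):
    s,M,hc=st(); p=s["ee_pos"]
    if h is None:h=hc
    a=np.radians(h);ux=np.array([np.cos(a),np.sin(a),0]);uy=np.array([np.sin(a),-np.cos(a),0])
    d=np.array([x,y,z])-p
    print("t",s["time"].round(2) if hasattr(s["time"],"round") else s["time"],"p",p.round(2),"h",round(hc,2),"tilt",np.degrees(np.arccos(-M[2,2])).round(2),"w",round(s["width"],1),"F",s["wrist_force"].round(1))
    print("spin",round(-(h-hc),2),"shift cm",round(d@ux/10,3),round(d@uy/10,3),round(-d[2]/10,3))
E
python3 -c "
from go import plan
plan(574,-31.3,180,86.8)"
```

```text
t 0.1 p [217.57 477.42 230.72] h 65.49 tilt 0.08 w 85.3 F [ 0.4  0.  -0.5]
spin -21.31 shift cm -48.804 38.428 5.072
```

{"fn": "apply_moves", "kwargs": {"series": [[[0,0,0],-10.6,8.54],[[0,0,0],-10.6,8.54],[[-4.5,3.6,0],0,8.54],[[-4.5,3.6,0],0,8.54],[[-4.5,3.6,0],0,8.54],[[-4.5,3.6,0],0,8.54],[[-4.5,3.6,0],0,8.54],[[-4.5,3.6,0],0,8.54],[[-4.5,3.6,0],0,8.54],[[-4.5,3.6,0],0,8.54],[[-4.5,3.6,0],0,8.54],[[-4.5,3.6,0],0,8.54]]}}

```text
time: 1.6
ee_pos: [551.9, 6.0, 231.0]
orientation: [0.727, 0.686, -0.0, -0.0]
wrist_force: [0.8, 1.2, 0.1]
width: 84.9
```

```bash
python3 -c "
from go import plan
plan(574,-31.3,180,86.8)"
```

```text
t 1.6 p [551.89   5.98 230.98] h 86.68 tilt 0.04 w 84.9 F [0.8 1.2 0.1]
spin -0.12 shift cm -3.599 2.415 5.098
```

{"fn": "apply_moves", "kwargs": {"series": [[[-1.8,1.2,1.2],0,8.54],[[-1.8,1.2,1.2],0,8.54],[[0,0,1.2],0,8.54],[[0,0,1.2],0,8.54],[[0,0,0],0,8.54]]}}

```text
time: 2.22
ee_pos: [572.0, -28.3, 182.2]
orientation: [0.727, 0.687, -0.001, -0.001]
wrist_force: [-1.0, -0.6, 0.8]
width: 85.7
```

```bash
cat >> h.py <<'E'
def crop(im,x0,x1,y0,y1,k):
    p=cv2.resize(im[y0:y1,x0:x1],None,fx=k,fy=k,interpolation=cv2.INTER_CUBIC)
    p=cv2.convertScaleAbs(p,alpha=1.4,beta=20)
    for x in range(x0,x1,10): cv2.putText(p,str(x),((x-x0)*k,8),0,.3,(0,255,255),1);cv2.line(p,((x-x0)*k,10),((x-x0)*k,16),(0,255,255),1)
    for y in range(y0,y1,10): cv2.putText(p,str(y),(0,(y-y0)*k+4),0,.3,(0,255,255),1)
    return p
def shot(out,*cr):
    from rig import snapshot
    L=[]
    for n,a,b,c,d,k in cr: L.append(crop(snapshot(n)["color"],a,b,c,d,k))
    H=max(l.shape[0] for l in L); L=[cv2.copyMakeBorder(l,0,H-l.shape[0],0,0,0) for l in L]
    o=np.hstack(L); print(o.shape); cv2.imwrite("pics/"+out,o)
E
python3 -c "
from go import plan
plan(574,-31.3,180,86.8)
from h import *
shot('e1.png',('scene',260,325,170,270,6),('top',225,305,160,240,5))"
```

```text
t 2.225 p [572.02 -28.33 182.24] h 86.77 tilt 0.14 w 85.7 F [-1.  -0.6  0.8]
spin -0.03 shift cm -0.285 0.214 0.224
(600, 790, 3)
```

View pics/e1.png

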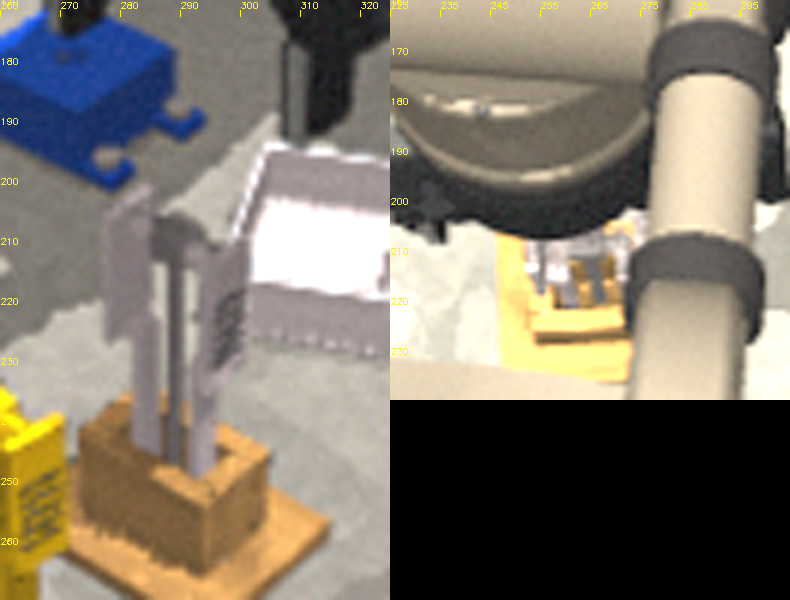

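```bash
python3 -c "
from h import *
for z in (182,195): 
  for dy in (-50,0,50): print(z,proj('scene',[572.02+dy*.056,-28.33+dy,z]))
"
```

```text
182 [271.3892929  179.47359671]
182 [291.32655761 189.08615462]
182 [312.59809342 199.34201833]
195 [271.28295195 173.84740513]
195 [291.42726788 183.37737821]
195 [312.93442881 193.55209276]
```

{"fn": "apply_moves", "kwargs": {"series": [[[-0.15,0.12,0.5],0,8.54],[[-0.15,0.12,1.5],0,8.54],[[0,0,2.0],0,8.54],[[0,0,2.0],0,7.5],[[0,0,2.0],0,6.5],[[0,0,1.6],0,5.8],[[0,0,0],0,5.4],[[0,0,0],0,5.2],[[0,0,0],0,5.2]], "squeeze": 25}}

```text
time: 3.45
ee_pos: [575.9, -32.9, 88.2]
orientation: [0.727, 0.686, 0.001, 0.001]
wrist_force: [0.7, 0.2, 0.5]
width: 52.0
```

```bash
python3 -c "
from go import plan
plan(574.5,-31.3,86,86.8)
from h import *
shot('e2.png',('scene',260,325,170,270,6),('top',225,305,160,240,5))"
```

```text
t 3.45 p [575.87 -32.88  88.16] h 86.69 tilt 0.1 w 52.0 F [0.7 0.2 0.5]
spin -0.11 shift cm 0.15 -0.146 0.216
(600, 790, 3)
```

View pics/e2.png

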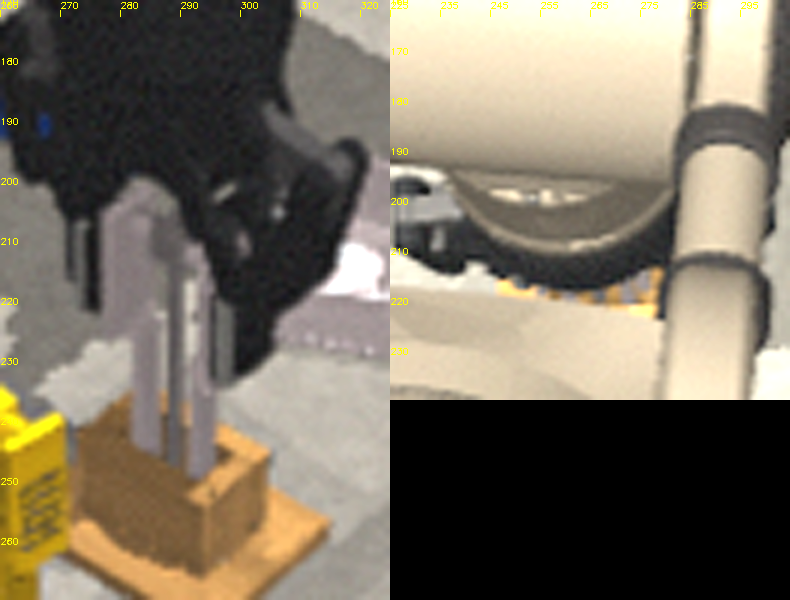

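{"fn": "apply_moves", "kwargs": {"series": [[[0.15,-0.15,0],0,5.2],[[0,0,0],0,5.2],[[0,0,0],0,4.8],[[0,0,0],0,4.6],[[0,0,0],0,4.4],[[0,0,0],0,4.4],[[0,0,0],0,4.4],[[0,0,0],0,4.4]], "squeeze": 25}}

```text
time: 4.55
ee_pos: [574.1, -31.3, 87.6]
orientation: [0.727, 0.686, 0.0, 0.0]
wrist_force: [-0.9, 0.6, 5.5]
width: 44.4
```

```bash
python3 -c "
from go import plan
plan(574.5,-31.3,86,86.8)"
```

```text
t 4.55 p [574.07 -31.28  87.59] h 86.69 tilt 0.03 w 44.4 F [-0.9  0.6  5.5]
spin -0.11 shift cm 0.0 0.043 0.159
```

{"fn": "apply_moves", "kwargs": {"series": [[[0,0,-0.3],0,4.4],[[0,0,-1],0,4.4],[[0,0,-1.7],0,4.4],[[0,0,-2],0,4.4],[[0,0,-2],0,4.4],[[0,0,-2],0,4.4],[[0,0,-2],0,4.4],[[0,0,-1.5],0,4.4],[[0,0,-0.5],0,4.4],[[0,0,0],0,4.4]]}}

```text
time: 5.8
ee_pos: [573.8, -31.2, 217.2]
orientation: [0.727, 0.686, -0.0, -0.0]
wrist_force: [0.6, 0.7, -1.2]
width: 44.0
```

```bash
python3 -c "
from go import plan
plan(485.2,206.5,218,80)
from h import *
shot('e3.png',('scene',225,345,120,270,4))"
```

```text
t 5.8 p [573.79 -31.18 217.15] h 86.69 tilt 0.01 w 44.0 F [ 0.6  0.7 -1.2]
spin 6.69 shift cm 21.869 -12.851 -0.085
(600, 480, 3)
```

View pics/e3.png

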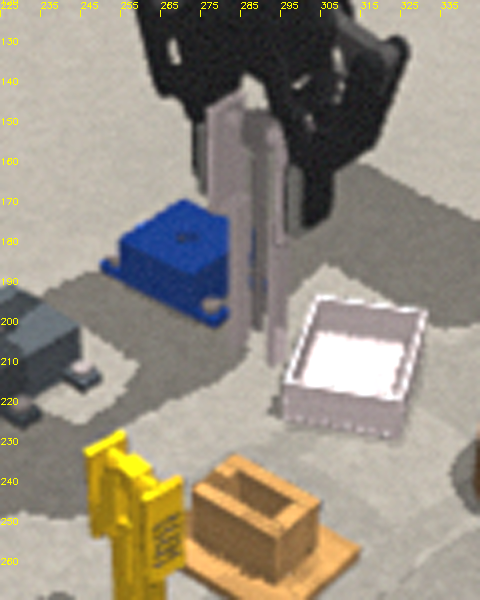

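{"fn": "apply_moves", "kwargs": {"series": [[[0,0,0],6.7,4.4],[[1.2,-0.7,0],0,4.4],[[2.6,-1.5,0],0,4.4],[[3.6,-2.1,0],0,4.4],[[3.6,-2.1,0],0,4.4],[[3.6,-2.1,0],0,4.4],[[3.6,-2.1,0],0,4.4],[[2.5,-1.5,0],0,4.4],[[1.2,-0.75,0],0,4.4],[[0,0,0],0,4.4],[[0,0,0],0,4.4]]}}

```text
time: 7.22
ee_pos: [485.7, 206.1, 217.2]
orientation: [0.766, 0.643, -0.0, 0.0]
wrist_force: [1.0, -0.4, -0.9]
width: 44.2
```

```bash
python3 -c "
from go import plan
plan(485.2,206.5,218,80)
from h import *
shot('f1.png',('scene',375,465,160,290,4),('top',115,195,240,310,5))"
```

```text
t 7.225 p [485.72 206.06 217.21] h 79.98 tilt 0.02 w 44.2 F [ 1.  -0.4 -0.9]
spin -0.02 shift cm 0.034 -0.059 -0.079
(520, 760, 3)
```

View pics/f1.png

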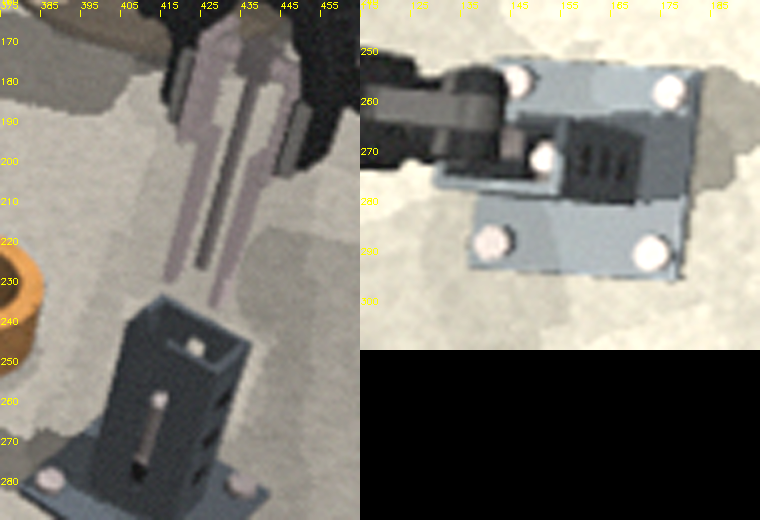

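```bash
python3 -c "
from h import *
for z in (135,137.6,140): print(z,proj('scene',[485.7,206.1,z]),proj('scene',[485.7,206.1,z+14]))
print(proj('top',[485.7,206.1,137.6]))
print(ray('scene',(422.7,233.3),137.6))
from h import crop
"
```

```text
135 [422.93788687 233.2318578 ] [424.60071263 227.38303995]
137.6 [423.24376315 232.15596959] [424.91384621 226.28162492]
140 [423.52728949 231.15869494] [425.20411386 225.26063845]
[139.28009687 268.64684183]
[489.3137233  206.53235896 137.6       ]
```

{"fn": "apply_moves", "kwargs": {"series": [[[0.05,0.05,0.5],0,4.5],[[0,0,1.2],0,4.5],[[0,0,1.4],0,4.5],[[0,0,1.2],0,4.5],[[0,0,1.2],0,4.5],[[0,0,0.5],0,4.5],[[0,0,0.3],0,4.5],[[0,0,0],0,4.5]]}}

```text
time: 8.32
ee_pos: [486.1, 207.3, 154.4]
orientation: [0.766, 0.643, 0.0, 0.0]
wrist_force: [0.3, -0.9, -1.1]
width: 45.2
```

```bash
python3 -c "
from go import plan
plan(486.3,206.5,155,80)
from h import *
shot('f2.png',('scene',375,465,160,290,4),('top',115,195,240,310,5))"
```

```text
t 8.325 p [486.09 207.26 154.39] h 79.99 tilt 0.02 w 45.2 F [ 0.3 -0.9 -1.1]
spin -0.01 shift cm -0.071 0.033 -0.061
(520, 760, 3)
```

View pics/f2.png

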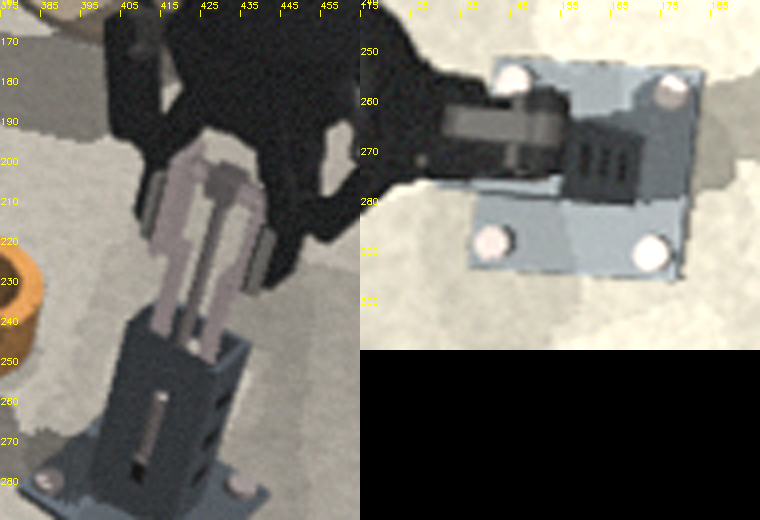

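{"fn": "apply_moves", "kwargs": {"series": [[[-0.07,0,0.2],0,4.5],[[0,0,0.2],0,4.5],[[0,0,0.2],0,4.5],[[0,0,0.2],0,4.5],[[0,0,0.2],0,4.5],[[0,0,0],0,4.5]]}}

```text
time: 9.18
ee_pos: [485.8, 206.5, 144.1]
orientation: [0.766, 0.643, -0.0, -0.0]
wrist_force: [-0.5, 0.3, -1.2]
width: 45.0
```

{"fn": "apply_moves", "kwargs": {"series": [[[0,0,0.15],0,4.5],[[0,0,0.15],0,4.5],[[0,0,0.15],0,4.5],[[0,0,0],0,4.5]]}}

```text
time: 9.68
ee_pos: [485.8, 206.5, 139.6]
orientation: [0.766, 0.643, -0.0, -0.0]
wrist_force: [-0.0, -0.4, -1.4]
width: 45.2
```

```bash
python3 -c "
from go import plan
plan(486.3,206.5,135,80)
from h import *
shot('f3.png',('scene',385,445,215,295,8))"
```

```text
t 9.675 p [485.81 206.5  139.65] h 79.99 tilt 0.01 w 45.2 F [-0.  -0.4 -1.4]
spin -0.01 shift cm 0.009 0.049 0.465
(640, 480, 3)
```

View pics/f3.png

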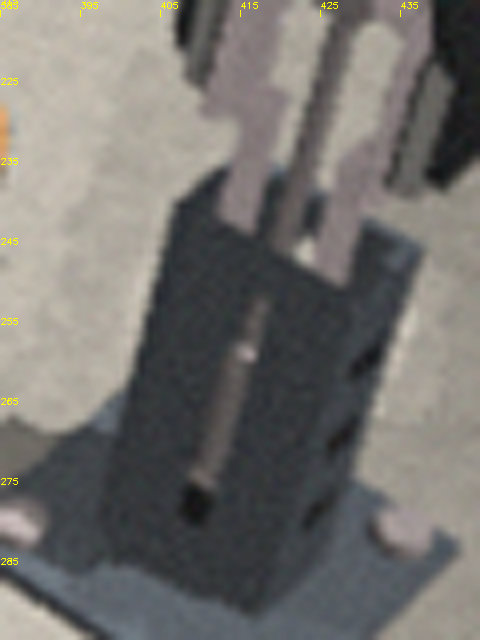

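{"fn": "apply_moves", "kwargs": {"series": [[[0,0,0.1],0,4.5],[[0,0,0.1],0,4.5],[[0,0,0],0,4.5]]}}

```text
time: 10.1
ee_pos: [485.8, 206.5, 137.7]
orientation: [0.766, 0.643, -0.0, -0.0]
wrist_force: [0.6, 0.2, -1.0]
width: 45.0
```

{"fn": "apply_moves", "kwargs": {"series": [[[0,0,0.1],0,4.5],[[0,0,0.1],0,4.5],[[0,0,0],0,4.5]]}}

```text
time: 10.48
ee_pos: [485.8, 206.5, 135.7]
orientation: [0.766, 0.643, -0.0, -0.0]
wrist_force: [-0.1, 0.2, -0.5]
width: 44.6
```

```bash
python3 -c "
from go import plan
plan(486.3,206.5,135,80)
from h import *
shot('f4.png',('scene',385,445,215,295,8))"
```

```text
t 10.475 p [485.81 206.5  135.7 ] h 79.99 tilt 0.01 w 44.6 F [-0.1  0.2 -0.5]
spin -0.01 shift cm 0.009 0.048 0.07
(640, 480, 3)
```

View pics/f4.png

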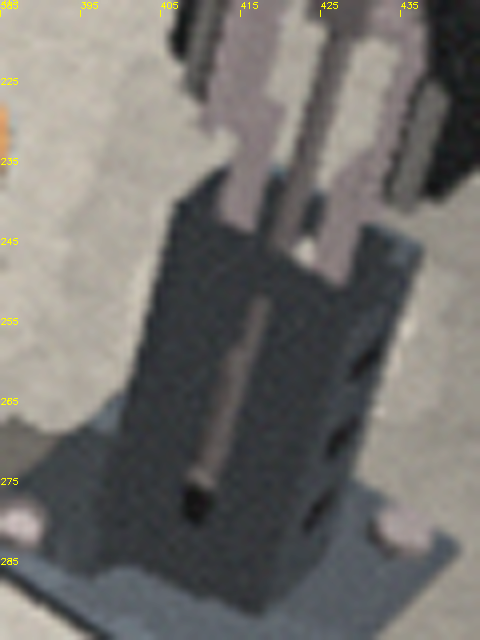

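{"fn": "apply_moves", "kwargs": {"series": [[[0,0,0.05],0,4.5],[[0,0,0.05],0,4.5],[[0,0,0],0,4.5]]}}

```text
time: 10.9
ee_pos: [485.9, 206.5, 134.8]
orientation: [0.766, 0.643, 0.0, -0.0]
wrist_force: [-0.9, 0.3, -0.3]
width: 45.0
```

{"fn": "apply_moves", "kwargs": {"series": [[[0,0,0.05],0,4.5],[[0,0,0.05],0,4.5],[[0,0,0],0,4.5]]}}

```text
time: 11.28
ee_pos: [485.9, 206.5, 133.8]
orientation: [0.766, 0.643, 0.0, -0.0]
wrist_force: [0.7, -0.6, -1.4]
width: 44.8
```

{"fn": "apply_moves", "kwargs": {"series": [[[0,0,0.05],0,4.5],[[0,0,0.05],0,4.5],[[0,0,0],0,4.5]]}}

```text
time: 11.65
ee_pos: [485.8, 206.5, 132.7]
orientation: [0.766, 0.643, -0.0, -0.0]
wrist_force: [0.2, -0.0, -1.2]
width: 44.7
```

{"fn": "apply_moves", "kwargs": {"series": [[[0,0,0.05],0,4.5],[[0,0,0.05],0,4.5],[[0,0,0],0,4.5]]}}

```text
time: 12.02
ee_pos: [485.9, 206.5, 131.8]
orientation: [0.766, 0.643, 0.0, -0.0]
wrist_force: [-0.5, -0.0, -0.9]
width: 44.9
```

{"fn": "apply_moves", "kwargs": {"series": [[[0,0,0.05],0,4.5],[[0,0,0.05],0,4.5],[[0,0,0],0,4.5]]}}

```text
time: 12.4
ee_pos: [486.3, 206.6, 131.4]
orientation: [0.766, 0.643, 0.001, 0.0]
wrist_force: [-0.5, 0.3, 4.5]
width: 45.2
```

```bash
python3 -c "
from go import plan
plan(486.3,206.5,135,80)
from h import *
shot('f5.png',('scene',385,445,215,295,8))"
```

```text
t 12.4 p [486.34 206.65 131.38] h 79.99 tilt 0.09 w 45.2 F [-0.5  0.3  4.5]
spin -0.01 shift cm -0.015 -0.002 -0.362
(640, 480, 3)
```

View pics/f5.png

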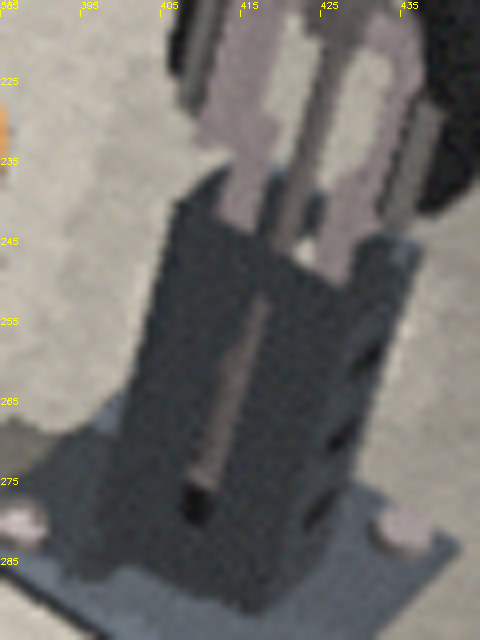

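{"fn": "apply_moves", "kwargs": {"series": [[[0,0,-0.1],0,4.4],[[0,0,-0.05],0,4.2],[[0,0,0],0,4.0],[[0,0,0],0,3.8],[[0,0,0],0,3.6],[[0,0,0],0,3.4],[[0,0,0],0,3.4]], "squeeze": 30}}

```text
time: 13.32
ee_pos: [486.1, 206.4, 132.6]
orientation: [0.766, 0.643, 0.0, 0.0]
wrist_force: [-0.8, -0.0, 5.1]
width: 35.5
```

```bash
python3 -c "
from go import plan
plan(486.3,206.5,135,80)
from h import *
shot('f6.png',('scene',385,445,215,295,8))
plan(486.3,206.5,135,80)"
```

```text
t 13.325 p [486.14 206.43 132.63] h 79.99 tilt 0.04 w 35.5 F [-0.8 -0.   5.1]
spin -0.01 shift cm 0.01 0.015 -0.237
(640, 480, 3)
t 13.375 p [486.14 206.43 132.65] h 79.99 tilt 0.04 w 36.0 F [-0.8 -1.5  5.9]
spin -0.01 shift cm 0.01 0.014 -0.235
```

View pics/f6.png

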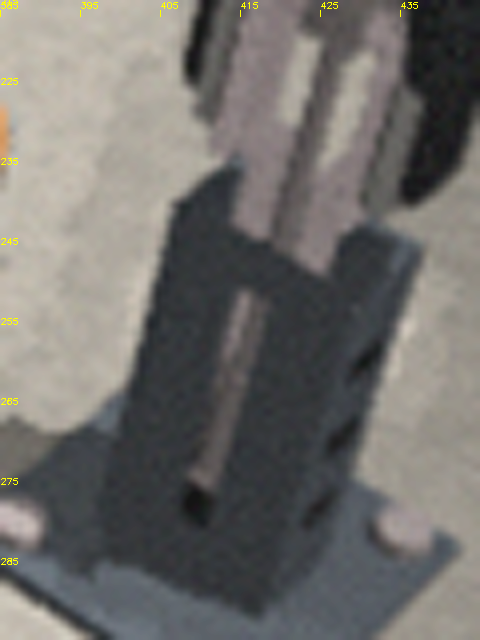

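{"fn": "apply_moves", "kwargs": {"series": [[[0,0,-0.1],0,3.4],[[0,0,-0.1],0,3.4],[[0,0,-0.1],0,3.4],[[0,0,0],0,3.4]]}}

```text
time: 13.88
ee_pos: [486.0, 206.6, 135.7]
orientation: [0.766, 0.643, 0.0, -0.0]
wrist_force: [-0.6, 0.9, 2.9]
width: 35.6
```

{"fn": "apply_moves", "kwargs": {"series": [[[0,0,-0.1],0,3.4],[[0,0,-0.1],0,3.4],[[0,0,-0.1],0,3.4],[[0,0,0],0,3.4]]}}

```text
time: 14.38
ee_pos: [485.9, 206.5, 138.4]
orientation: [0.766, 0.643, 0.0, 0.0]
wrist_force: [0.6, -0.1, 0.1]
width: 35.6
```

```bash
python3 -c "
from go import plan
plan(486.3,206.5,135,80)
from h import *
shot('f7.png',('scene',385,445,215,295,8))
plan(486.3,206.5,135,80)"
```

```text
t 14.375 p [485.94 206.45 138.41] h 79.99 tilt 0.01 w 35.6 F [ 0.6 -0.1  0.1]
spin -0.01 shift cm 0.011 0.035 0.341
(640, 480, 3)
t 14.425 p [485.96 206.44 138.38] h 79.99 tilt 0.01 w 35.9 F [-0.2  0.7 -1.1]
spin -0.01 shift cm 0.011 0.032 0.338
```

View pics/f7.png

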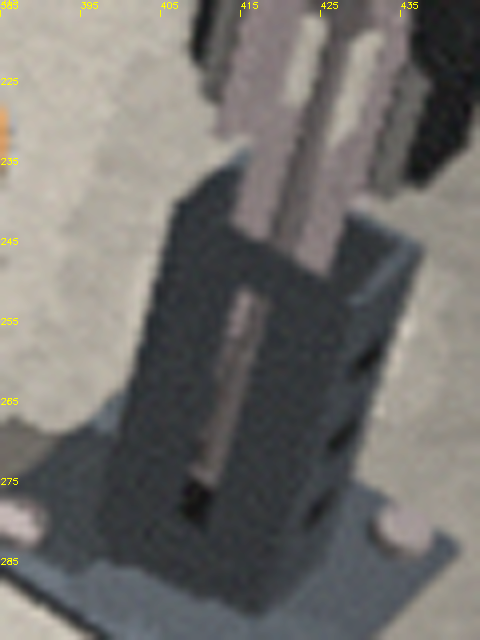

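```bash
python3 -c "
from h import *
a=np.radians(-10);ux=np.array([np.cos(a),np.sin(a),0]);uy=np.array([-np.sin(a),np.cos(a),0])
c=np.array([486.9,210.1,0])
for lab,x,y,z in [('legtip',0,-8,58.4),('legtip+5x',5,-8,58.4),('pintop c',0,-3,66),('pintop -6',0,-9,66),('pintop +x',6,-3,66),('pin foot',0,-3,24),('pinfoot+x',4,-3,24),('slot',15,0,20),('slot',15,0,83),('slot',15,0,100)]:
  print(lab,proj('scene',c+ux*x+uy*y+[0,0,z]).round(1))
T=np.array([486,206.5,0])
print('tool in post', (T-c)@ux,(T-c)@uy)
im=cv2.imread('pics/f7.png'); im2=cv2.imread('pics/f5.png'); im0=cv2.imread('pics/d1.png')
a=crop(cv2.resize(im[270:520,150:300],None,fx=2,fy=2),0,300,0,500,1); b=crop(cv2.resize(im2[270:520,150:300],None,fx=2,fy=2),0,300,0,500,1)
cv2.imwrite('pics/g.png',cv2.convertScaleAbs(np.hstack([b,a]),alpha=1.5,beta=-20))
"
```

```text
legtip [412.6 262. ]
legtip+5x [411.2 263.3]
pintop c [415.7 260.6]
pintop -6 [413. 259.]
pintop +x [413.9 262.1]
pin foot [411.4 275.6]
pinfoot+x [410.2 276.6]
slot [408.  281.7]
slot [414.4 258.9]
slot [416.3 252.3]
tool in post -0.2611935381100166 -3.7015912707441765
```

View pics/g.png

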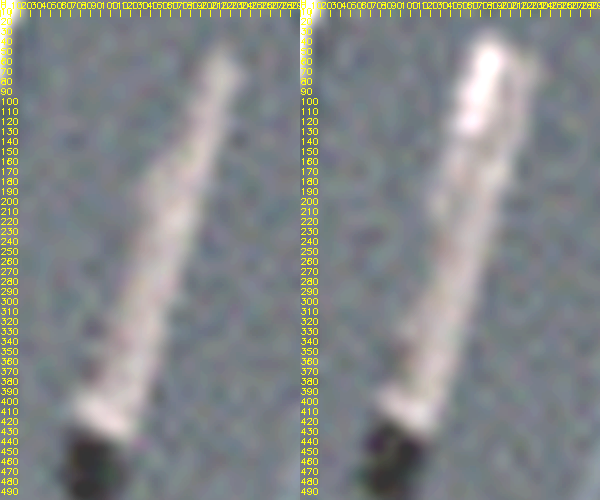

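{"fn": "apply_moves", "kwargs": {"series": [[[0,0,-0.3],0,3.4],[[0,0,-0.3],0,3.4],[[0,0,0],0,3.4]]}}

```text
time: 14.8
ee_pos: [486.0, 206.5, 144.6]
orientation: [0.766, 0.643, 0.0, 0.0]
wrist_force: [0.3, 0.2, -1.8]
width: 35.2
```

```bash
python3 -c "
from go import plan
plan(486.3,206.5,135,80)
from h import *
shot('f8.png',('scene',395,435,185,285,8))"
```

```text
t 14.8 p [486.04 206.54 144.61] h 79.99 tilt 0.03 w 35.2 F [ 0.3  0.2 -1.8]
spin -0.01 shift cm 0.0 0.027 0.961
(800, 320, 3)
```

View pics/f8.png

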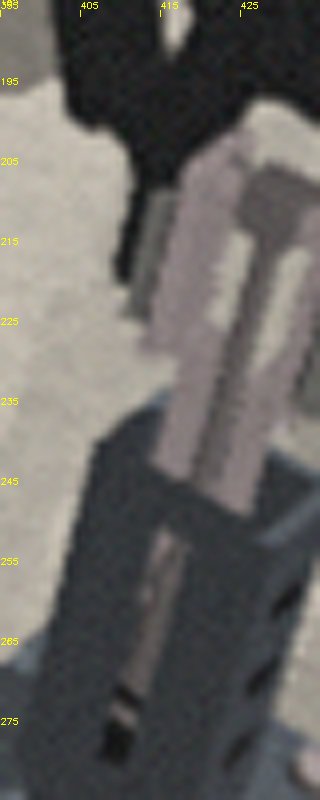

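{"fn": "apply_moves", "kwargs": {"series": [[[0,0,-0.3],0,3.4],[[0,0,-0.4],0,3.4],[[0,0,-0.6],0,3.4],[[0,0,-0.8],0,3.4],[[0,0,-1.2],0,3.4],[[0,0,-1.4],0,3.4],[[0,0,-1.4],0,3.4],[[0,0,-1.4],0,3.4],[[0,0,-1.4],0,3.4],[[0,0,-0.8],0,3.4],[[0,0,-0.3],0,3.4]]}}

```text
time: 16.23
ee_pos: [486.0, 206.5, 244.8]
orientation: [0.766, 0.643, 0.0, 0.0]
wrist_force: [-0.2, -0.5, -1.7]
width: 35.4
```

```bash
python3 -c "
from go import plan
plan(536.8,-244.5,240,80)
from h import *
shot('g1.png',('scene',385,455,145,245,8))"
```

```text
t 16.225 p [485.98 206.53 244.8 ] h 79.99 tilt 0.03 w 35.4 F [-0.2 -0.5 -1.7]
spin -0.01 shift cm -43.535 12.837 0.48
(800, 560, 3)
```

View pics/g1.png

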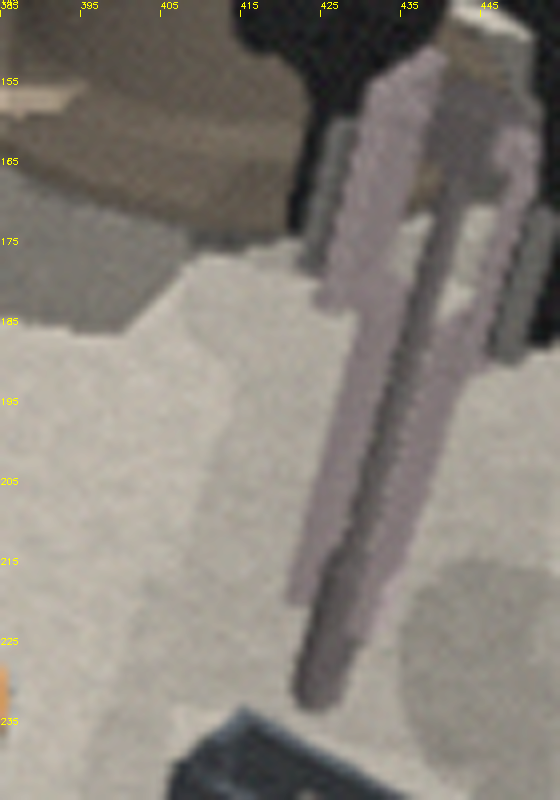

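{"fn": "apply_moves", "kwargs": {"series": [[[0,0,0],-6.7,3.4],[[-1.5,0.26,0],0,3.4],[[-3,0.52,0],0,3.4],[[-5,0.86,0],0,3.4],[[-5.5,0.95,0],0,3.4],[[-5.5,0.95,0],0,3.4],[[-5.5,0.95,0],0,3.4],[[-5.5,0.95,0],0,3.4],[[-5.5,0.95,0],0,3.4],[[-4.5,0.77,0],0,3.4],[[-2.3,0.4,0],0,3.4],[[-0.93,0.15,0],0,3.4]]}}

```text
time: 17.77
ee_pos: [536.6, -245.6, 243.8]
orientation: [0.728, 0.685, -0.0, -0.001]
wrist_force: [0.2, -0.2, -2.0]
width: 35.7
```

{"fn": "apply_moves", "kwargs": {"series": [[[0,0,1.5],0,3.4],[[0,0,2.2],0,3.4],[[0,0,2],0,3.4],[[0,0,1.3],0,3.4],[[0,0,0.5],0,3.4],[[0,0,0],0,3.4]]}}

```text
time: 18.52
ee_pos: [537.1, -244.1, 169.3]
orientation: [0.727, 0.687, 0.0, -0.0]
wrist_force: [-0.1, -0.5, -1.9]
width: 35.7
```

```bash
python3 -c "
from go import plan
plan(537,-244.4,170,86.7)
from h import *
shot('g2.png',('scene',190,270,125,225,6),('top',330,390,180,250,5))"
```

```text
t 18.525 p [ 537.14 -244.08  169.32] h 86.72 tilt 0.01 w 35.7 F [-0.1 -0.5 -1.9]
spin 0.02 shift cm -0.032 -0.012 -0.068
(600, 780, 3)
```

View pics/g2.png

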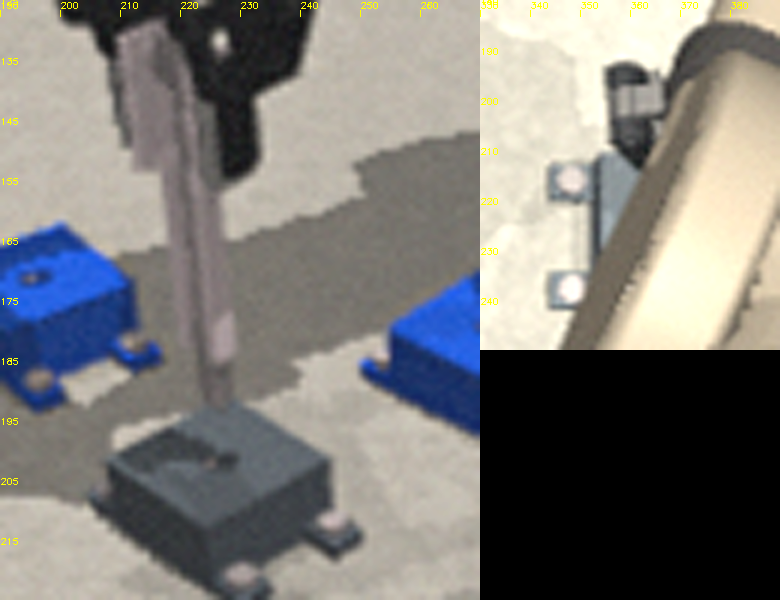

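```bash
python3 -c "
from h import *
im=cv2.imread('pics/g2.png')
cv2.imwrite('pics/g2b.png',cv2.resize(im[300:500,90:350],None,fx=3,fy=3,interpolation=cv2.INTER_CUBIC))
for z in (34,60,62,75,88): print(z,proj('scene',[537.14,-244.08,z]))
print(proj('scene',[537.14+1,-244.08,60])-proj('scene',[537.14,-244.08,60]),proj('scene',[537.14,-243.08,60])-proj('scene',[537.14,-244.08,60]))
"
```

```text
34 [226.46989113 201.55495224]
60 [225.54959776 192.76860895]
62 [225.47753606 192.08061216]
75 [225.00459583 187.56529637]
88 [224.52364424 182.97349348]
[-0.29114706  0.1969046 ] [0.31022712 0.14894342]
```

View pics/g2b.png

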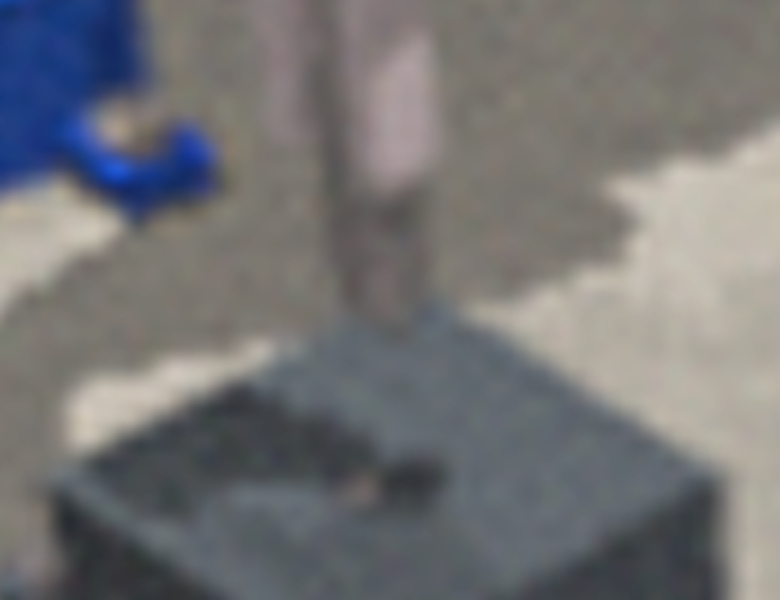

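{"fn": "apply_moves", "kwargs": {"series": [[[-0.14,0.11,0.8],0,3.4],[[0,0,0.8],0,3.4],[[0,0,0.4],0,3.4],[[0,0,0],0,3.4]]}}

```text
time: 19.12
ee_pos: [537.8, -245.8, 148.7]
orientation: [0.727, 0.686, -0.0, -0.001]
wrist_force: [0.2, -0.6, -1.7]
width: 35.3
```

```bash
python3 -c "
from go import plan
plan(538,-245.6,147,86.7)
from h import *
shot('g3.png',('scene',200,255,165,225,12))"
```

```text
t 19.125 p [ 537.81 -245.85  148.73] h 86.68 tilt 0.06 w 35.3 F [ 0.2 -0.6 -1.7]
spin -0.02 shift cm 0.026 0.018 0.173
(720, 660, 3)
```

View pics/g3.png

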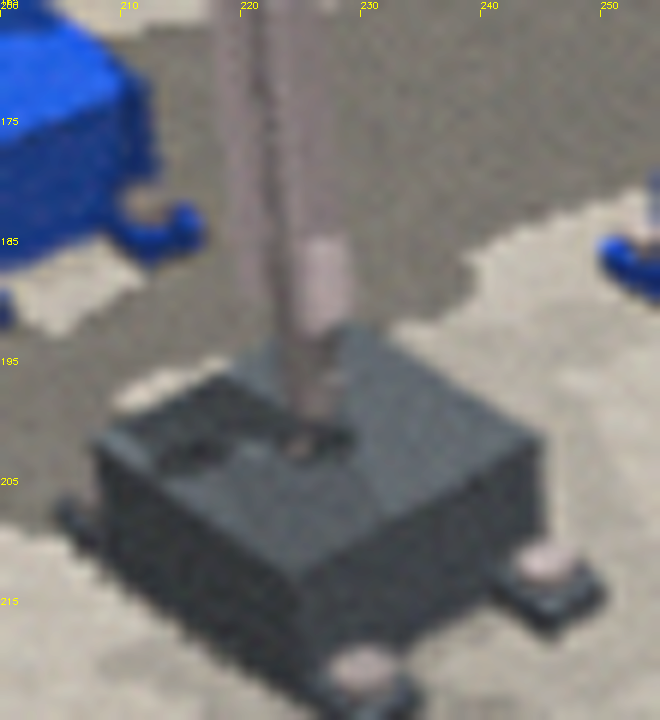

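{"fn": "apply_moves", "kwargs": {"series": [[[0,0,0.15],0,3.4],[[0,0,0.15],0,3.4],[[0,0,0.15],0,3.4],[[0,0,0.1],0,3.4],[[0,0,0],0,3.4]]}}

```text
time: 19.8
ee_pos: [538.0, -245.9, 143.7]
orientation: [0.727, 0.686, 0.0, -0.0]
wrist_force: [-0.2, 0.1, -2.1]
width: 35.6
```

{"fn": "apply_moves", "kwargs": {"series": [[[0,0,0.1],0,3.4],[[0,0,0.1],0,3.4],[[0,0,0],0,3.4]]}}

```text
time: 20.18
ee_pos: [538.0, -245.9, 141.7]
orientation: [0.727, 0.686, 0.0, -0.0]
wrist_force: [0.1, -0.4, -2.1]
width: 35.6
```

{"fn": "apply_moves", "kwargs": {"series": [[[0,0,0.1],0,3.4],[[0,0,0.1],0,3.4],[[0,0,0],0,3.4]]}}

```text
time: 20.55
ee_pos: [538.0, -245.9, 139.7]
orientation: [0.727, 0.686, -0.0, -0.0]
wrist_force: [1.1, 0.1, -1.3]
width: 35.1
```

{"fn": "apply_moves", "kwargs": {"series": [[[0,0,0.1],0,3.4],[[0,0,0.1],0,3.4],[[0,0,0],0,3.4]]}}

```text
time: 20.92
ee_pos: [538.0, -245.9, 137.7]
orientation: [0.727, 0.686, 0.0, -0.0]
wrist_force: [-0.2, 0.9, -0.9]
width: 35.6
```

```bash
python3 -c "
from go import plan
plan(538,-245.6,147,86.7)
from h import *
shot('g4.png',('scene',200,255,165,225,12))
plan(538,-245.6,147,86.7)"
```

```text
t 20.925 p [ 537.99 -245.89  137.68] h 86.69 tilt 0.01 w 35.6 F [-0.2  0.9 -0.9]
spin -0.01 shift cm 0.029 -0.001 -0.932
(720, 660, 3)
t 20.975 p [ 538.   -245.93  137.72] h 86.69 tilt 0.01 w 35.6 F [-0.7 -0.9 -1.4]
spin -0.01 shift cm 0.033 -0.002 -0.928
```

View pics/g4.png

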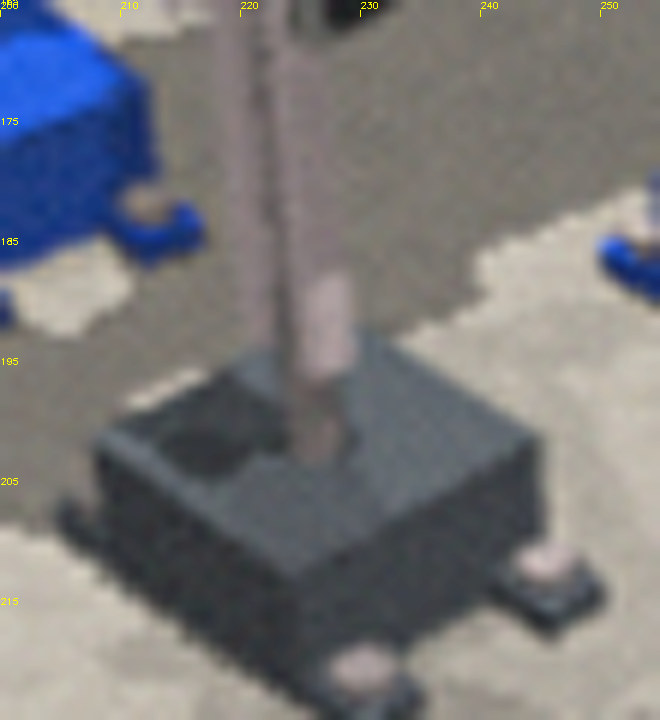

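{"fn": "apply_moves", "kwargs": {"series": [[[0,0,0.1],0,3.4],[[0,0,0.1],0,3.4],[[0,0,0],0,3.4]]}}

```text
time: 21.35
ee_pos: [538.0, -245.9, 135.6]
orientation: [0.727, 0.686, -0.0, -0.0]
wrist_force: [-0.1, 0.7, -1.0]
width: 35.7
```

{"fn": "apply_moves", "kwargs": {"series": [[[0,0,0.1],0,3.4],[[0,0,0.1],0,3.4],[[0,0,0],0,3.4]]}}

```text
time: 21.72
ee_pos: [538.1, -246.0, 133.9]
orientation: [0.727, 0.686, 0.0, 0.0]
wrist_force: [0.4, -0.7, -0.5]
width: 35.5
```

{"fn": "apply_moves", "kwargs": {"series": [[[0,0,0.1],0,3.4],[[0,0,0.1],0,3.4],[[0,0,0],0,3.4]]}}

```text
time: 22.1
ee_pos: [538.1, -245.9, 131.7]
orientation: [0.727, 0.686, 0.0, 0.0]
wrist_force: [1.1, -0.7, 0.2]
width: 35.5
```

```bash
python3 -c "
from go import plan
plan(538,-245.6,147,86.7)
from h import *
shot('g5.png',('scene',200,255,165,225,12))
plan(538,-245.6,147,86.7)"
```

```text
t 22.1 p [ 538.13 -245.95  131.73] h 86.69 tilt 0.01 w 35.5 F [ 1.1 -0.7  0.2]
spin -0.01 shift cm 0.034 -0.015 -1.527
(720, 660, 3)
t 22.15 p [ 538.11 -245.98  131.71] h 86.69 tilt 0.01 w 35.5 F [ 1.2  0.3 -0.3]
spin -0.01 shift cm 0.037 -0.013 -1.529
```

View pics/g5.png

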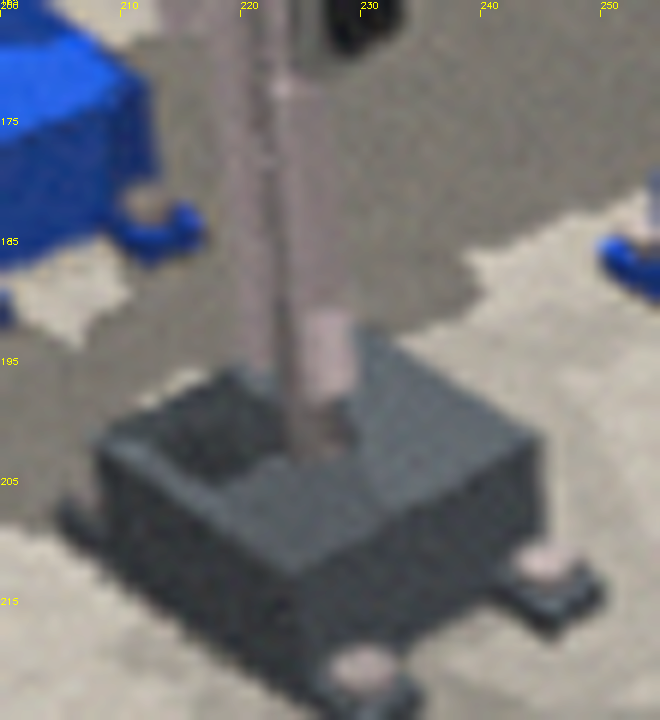

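{"fn": "apply_moves", "kwargs": {"series": [[[0,0.05,0.1],0,3.4],[[0,0,0.1],0,3.4],[[0,0,0],0,3.4]]}}

```text
time: 22.52
ee_pos: [538.5, -246.0, 129.5]
orientation: [0.727, 0.686, -0.0, -0.0]
wrist_force: [-1.1, -0.2, -0.3]
width: 35.5
```

{"fn": "apply_moves", "kwargs": {"series": [[[0,0,0.1],0,3.4],[[0,0,0],0,3.4]]}}

```text
time: 22.78
ee_pos: [538.5, -245.9, 128.5]
orientation: [0.727, 0.686, 0.0, -0.0]
wrist_force: [0.8, 0.0, -0.4]
width: 35.9
```

{"fn": "apply_moves", "kwargs": {"series": [[[0,0,0.1],0,3.4],[[0,0,0],0,3.4]]}}

```text
time: 23.02
ee_pos: [538.5, -245.9, 127.6]
orientation: [0.727, 0.686, 0.0, -0.0]
wrist_force: [-0.1, -0.3, -1.2]
width: 35.4
```

```bash
python3 -c "
from h import *
shot('g6.png',('scene',200,255,165,225,12))
from go import plan
plan(538,-245.6,147,86.7)"
```

```text
(720, 660, 3)
t 23.075 p [ 538.47 -245.93  127.58] h 86.69 tilt 0.02 w 35.2 F [ 0.5 -0.  -0.7]
spin -0.01 shift cm 0.03 -0.048 -1.942
```

View pics/g6.png

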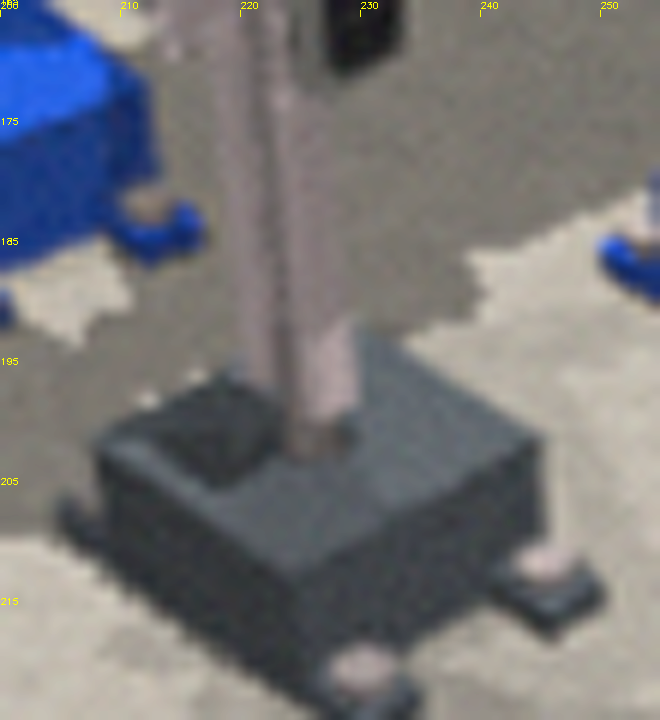

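{"fn": "apply_moves", "kwargs": {"series": [[[0,0,0.05],0,3.4],[[0,0,0.05],0,3.4]]}}

```text
time: 23.32
ee_pos: [538.6, -246.0, 126.9]
orientation: [0.727, 0.686, 0.0, 0.0]
wrist_force: [-0.3, -0.9, 1.3]
width: 35.7
```

{"fn": "apply_moves", "kwargs": {"series": [[[0,0,0.05],0,3.4],[[0,0,0.05],0,3.4]]}}

```text
time: 23.58
ee_pos: [538.6, -246.0, 125.9]
orientation: [0.727, 0.686, 0.0, 0.0]
wrist_force: [-1.0, -0.5, 1.8]
width: 35.7
```

{"fn": "apply_moves", "kwargs": {"series": [[[0,0,0.05],0,3.4],[[0,0,0.05],0,3.4]]}}

```text
time: 23.82
ee_pos: [538.6, -246.0, 124.9]
orientation: [0.727, 0.686, 0.0, 0.0]
wrist_force: [-0.4, 0.7, 4.0]
width: 35.3
```

{"fn": "apply_moves", "kwargs": {"series": [[[0,0,0.05],0,3.4],[[0,0,0.05],0,3.4]]}}

```text
time: 24.08
ee_pos: [538.9, -246.1, 124.7]
orientation: [0.727, 0.686, 0.0, 0.001]
wrist_force: [-1.3, -0.1, 9.5]
width: 35.8
```

{"fn": "apply_moves", "kwargs": {"series": [[[0,0,0.05],0,3.4],[[0,0,0.05],0,3.4]]}}

```text
time: 24.32
ee_pos: [539.1, -246.2, 124.6]
orientation: [0.727, 0.686, 0.0, 0.001]
wrist_force: [-1.8, 1.9, 14.4]
width: 35.9
```

{"fn": "apply_moves", "kwargs": {"series": [[[0,0,0.05],0,3.4],[[0,0,0.05],0,3.4]]}}

```text
time: 24.58
ee_pos: [539.4, -246.3, 124.5]
orientation: [0.727, 0.686, 0.001, 0.002]
wrist_force: [-3.4, 2.0, 18.9]
width: 35.7
```

```bash
python3 -c "
from h import *
shot('g7.png',('scene',200,255,165,225,12))
from go import plan
plan(538,-245.6,147,86.7)"
```

```text
(720, 660, 3)
t 24.625 p [ 539.4  -246.32  124.5 ] h 86.69 tilt 0.21 w 35.5 F [-2.6  1.2 16.7]
spin -0.01 shift cm 0.064 -0.144 -2.25
```

View pics/g7.png

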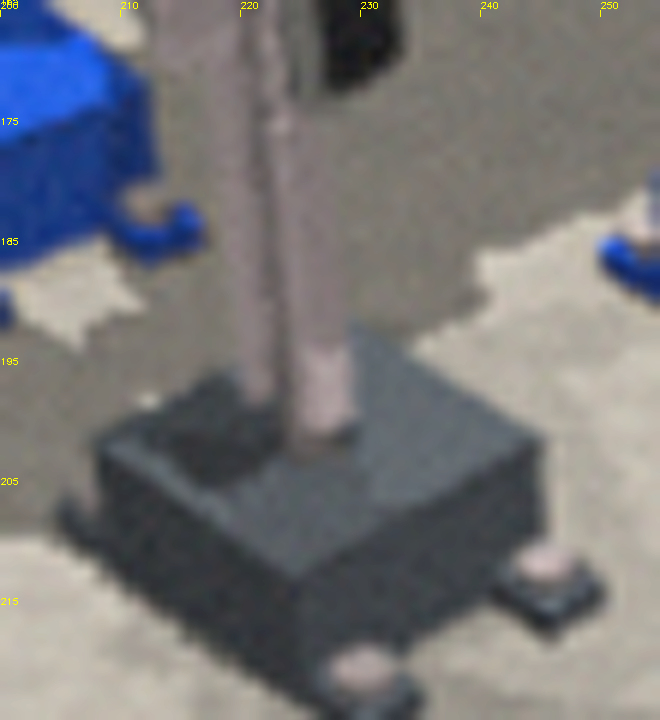

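{"fn": "apply_moves", "kwargs": {"series": [[[0,-0.05,-0.07],0,3.4],[[0,0,0],0,3.4],[[0,0,0],0,3.4]]}}

```text
time: 25.0
ee_pos: [538.9, -246.2, 124.6]
orientation: [0.727, 0.686, 0.001, 0.002]
wrist_force: [-0.7, 0.8, 12.6]
width: 35.6
```

{"fn": "apply_moves", "kwargs": {"series": [[[0,0,0.01],0,3.4],[[0,0,0],0,3.4],[[0,0,0],0,3.4],[[0,0,0],0,3.4],[[0,0,0],0,3.4],[[0,0,0],0,3.4]]}}

```text
time: 25.75
ee_pos: [539.0, -246.2, 124.6]
orientation: [0.727, 0.686, 0.001, 0.002]
wrist_force: [-2.1, 0.6, 14.3]
width: 35.4
```

{"fn": "apply_moves", "kwargs": {"series": [[[0,0,0],0,3.4],[[0,0,0],0,3.4],[[0,0,0],0,3.4],[[0,0,0],0,3.4],[[0,0,0],0,3.4],[[0,0,0],0,3.4]]}}

```text
time: 26.5
ee_pos: [539.0, -246.2, 124.6]
orientation: [0.727, 0.686, 0.001, 0.002]
wrist_force: [-1.4, 1.2, 13.6]
width: 35.4
```

{"fn": "apply_moves", "kwargs": {"series": [[[0,0,-0.1],0,3.4],[[0,0,-0.08],0,3.6],[[0,0,0],0,3.9],[[0,0,0],0,4.2],[[0,0,0],0,4.4],[[0,0,0],0,4.4],[[0,0,0],0,4.4]]}}

```text
time: 27.38
ee_pos: [537.8, -245.8, 123.8]
orientation: [0.727, 0.686, -0.0, -0.0]
wrist_force: [0.3, -0.1, -1.1]
width: 43.6
```

{"fn": "apply_moves", "kwargs": {"series": [[[0,0,-0.1],0,4.4],[[0,0,-0.2],0,4.4],[[0,0,-0.2],0,4.4],[[0,0,0],0,4.4]]}}

```text
time: 27.88
ee_pos: [538.1, -246.0, 129.4]
orientation: [0.727, 0.686, 0.0, 0.0]
wrist_force: [0.8, 0.6, -1.2]
width: 44.1
```

```bash
python3 -c "
from h import *
shot('g8.png',('scene',200,255,165,225,12))
from go import plan
plan(538,-245.6,147,86.7)"
```

```text
(720, 660, 3)
t 27.925 p [ 538.08 -245.97  129.32] h 86.69 tilt 0.02 w 44.0 F [ 0.2  1.  -1.1]
spin -0.01 shift cm 0.036 -0.01 -1.768
```

View pics/g8.png

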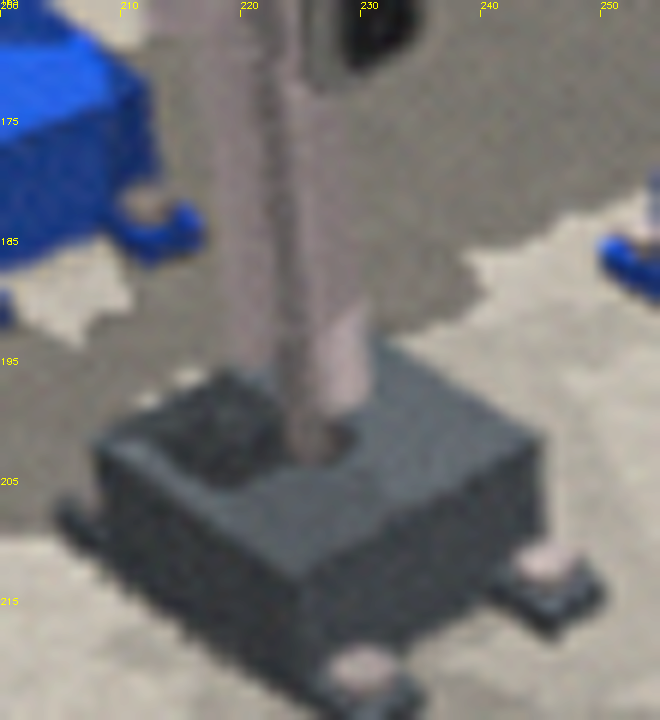

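Jaws open, pin stays put. I raise and look at the pin.

{"fn": "apply_moves", "kwargs": {"series": [[[0,0,-0.3],0,4.4],[[0,0,-0.6],0,4.4],[[0,0,-1.2],0,4.4],[[0,0,-2],0,4.4],[[0,0,-2.5],0,4.4],[[0,0,-2.5],0,4.4],[[0,0,-1.2],0,4.4],[[0,0,-0.3],0,4.4],[[0,0,0],0,4.4]]}}

```text
time: 29.05
ee_pos: [537.8, -245.8, 234.6]
orientation: [0.727, 0.686, -0.0, -0.001]
wrist_force: [0.5, -0.7, -1.8]
width: 44.1
```

```bash
python3 -c "
from h import *
shot('g9.png',('scene',190,265,115,225,7))
from go import plan
plan(574,-31.3,236,86.7)
a=[538,-244.5]
for z in (34,51,58,64): print(z,proj('scene',a+[z]))"
```

```text
(770, 525, 3)
t 29.1 p [ 537.69 -245.73  234.26] h 86.69 tilt 0.09 w 43.8 F [-0.6 -0.2 -0.9]
spin -0.01 shift cm 21.617 2.39 -0.174
34 [226.09584838 201.6629955 ]
51 [225.49330671 195.95013653]
58 [225.24139487 193.56169283]
64 [225.02366912 191.49737671]
```

View pics/g9.png

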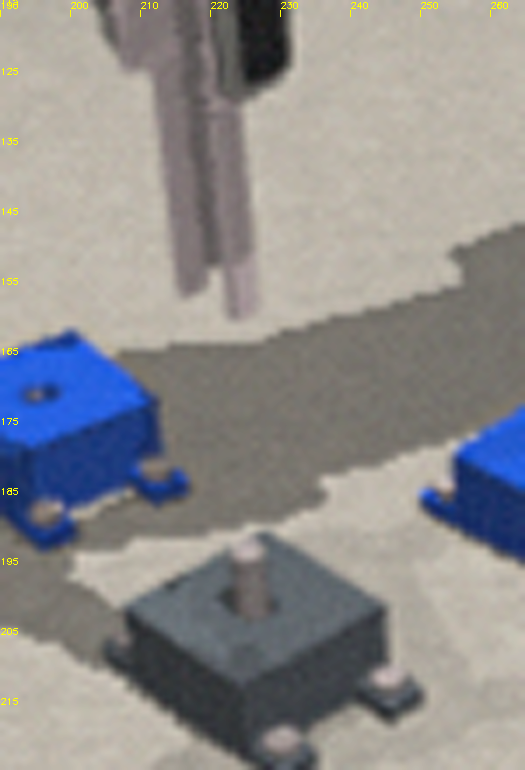

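{"fn": "apply_moves", "kwargs": {"series": [[[1.2,0.13,0],0,4.4],[[2.5,0.28,0],0,4.4],[[3.6,0.4,0],0,4.4],[[3.6,0.4,0],0,4.4],[[3.6,0.4,0],0,4.4],[[3.6,0.4,0],0,4.4],[[2.3,0.25,0],0,4.4],[[1.2,0.13,0],0,4.4],[[0,0,0],0,4.4]]}}

```text
time: 30.22
ee_pos: [574.3, -31.0, 234.9]
orientation: [0.727, 0.687, -0.0, -0.0]
wrist_force: [-0.2, -0.8, -1.2]
width: 43.8
```

```bash
python3 -c "
from go import plan
plan(574,-31.3,138,86.7)"
```

```text
t 30.225 p [574.28 -30.98 234.91] h 86.77 tilt 0.03 w 43.8 F [-0.2 -0.8 -1.2]
spin 0.07 shift cm -0.034 -0.026 9.691
```

{"fn": "apply_moves", "kwargs": {"series": [[[-0.03,0,0.5],0,4.4],[[0,0,1.5],0,4.4],[[0,0,2.2],0,4.4],[[0,0,2.2],0,4.4],[[0,0,2],0,4.4],[[0,0,0.8],0,4.4],[[0,0,0.3],0,4.4],[[0,0,0],0,4.4]]}}

```text
time: 31.22
ee_pos: [574.6, -32.2, 140.5]
orientation: [0.727, 0.686, 0.0, 0.0]
wrist_force: [-0.2, -0.1, -0.8]
width: 43.8
```

```bash
python3 -c "
from h import *
shot('k1.png',('scene',255,325,180,275,8))
from go import plan
plan(574.1,-31.3,138,86.7)"
```

```text
(760, 560, 3)
t 31.275 p [574.72 -32.16 140.77] h 86.68 tilt 0.07 w 43.9 F [ 0.3  0.  -1.6]
spin -0.02 shift cm 0.082 -0.066 0.277
```

View pics/k1.png

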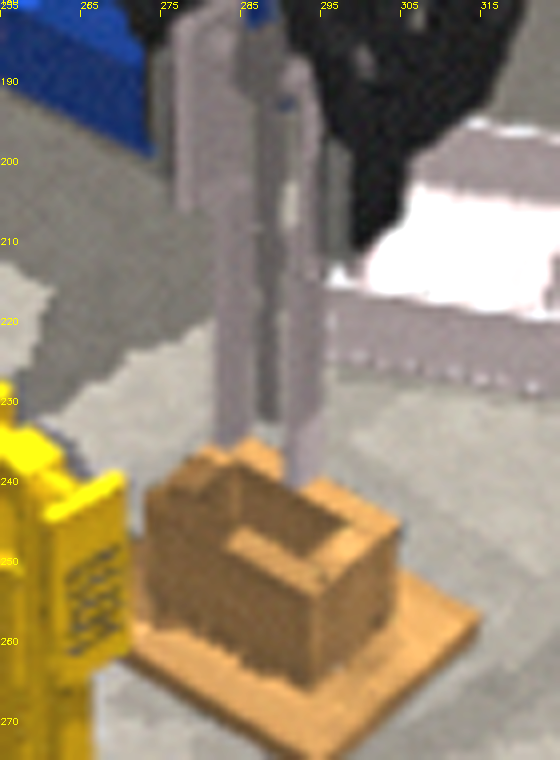

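{"fn": "apply_moves", "kwargs": {"series": [[[0.06,-0.04,0.3],0,4.4],[[0,0,0.5],0,4.4],[[0,0,0.6],0,4.4],[[0,0,0.6],0,4.4],[[0,0,0],0,4.4]]}}

```text
time: 31.9
ee_pos: [573.6, -31.3, 119.4]
orientation: [0.727, 0.686, -0.0, -0.001]
wrist_force: [0.0, -0.1, -0.6]
width: 44.0
```

{"fn": "apply_moves", "kwargs": {"series": [[[0,0,0.5],0,4.4],[[0,0,0.6],0,4.4],[[0,0,0.6],0,4.4],[[0,0,0.6],0,4.4],[[0,0,0.4],0,4.4],[[0,0,0],0,4.4]]}}

```text
time: 32.65
ee_pos: [573.8, -31.3, 92.8]
orientation: [0.727, 0.686, -0.0, -0.0]
wrist_force: [-0.2, 0.4, -0.9]
width: 44.1
```

{"fn": "apply_moves", "kwargs": {"series": [[[0,0,0.2],0,4.4],[[0,0,0.1],0,4.4],[[0,0,0],0,4.4]]}}

```text
time: 33.02
ee_pos: [574.0, -31.4, 90.2]
orientation: [0.727, 0.686, 0.0, 0.0]
wrist_force: [1.2, -0.4, -1.3]
width: 43.9
```

{"fn": "apply_moves", "kwargs": {"series": [[[0,0,0.1],0,4.4],[[0,0,0],0,4.4]]}}

```text
time: 33.28
ee_pos: [574.0, -31.4, 89.2]
orientation: [0.727, 0.686, 0.0, -0.0]
wrist_force: [0.2, -0.7, -1.1]
width: 43.8
```

{"fn": "apply_moves", "kwargs": {"series": [[[0,0,0.1],0,4.4],[[0,0,0],0,4.4]]}}

```text
time: 33.52
ee_pos: [574.0, -31.3, 88.1]
orientation: [0.727, 0.686, 0.0, -0.0]
wrist_force: [0.1, 0.1, -1.5]
width: 44.0
```

{"fn": "apply_moves", "kwargs": {"series": [[[0,0,0.1],0,4.4],[[0,0,0],0,4.4]]}}

```text
time: 33.78
ee_pos: [574.2, -31.4, 87.6]
orientation: [0.727, 0.686, 0.0, 0.0]
wrist_force: [-0.3, -0.6, 2.6]
width: 44.0
```

{"fn": "apply_moves", "kwargs": {"series": [[[0,0,0.1],0,4.4],[[0,0,0],0,4.4]]}}

```text
time: 34.02
ee_pos: [574.9, -31.4, 87.4]
orientation: [0.727, 0.686, 0.001, 0.001]
wrist_force: [-0.9, 0.3, 7.6]
width: 44.0
```

{"fn": "apply_moves", "kwargs": {"series": [[[0,0,-0.1],0,4.5],[[0,0,0],0,4.7],[[0,0,0],0,5.0],[[0,0,0],0,5.5],[[0,0,0],0,6.2],[[0,0,0],0,6.5],[[0,0,0],0,6.5]]}}

```text
time: 34.9
ee_pos: [574.0, -31.3, 87.2]
orientation: [0.727, 0.686, 0.0, -0.0]
wrist_force: [-0.4, 0.1, 0.5]
width: 64.5
```

```bash
python3 -c "
from h import *
shot('k2.png',('scene',255,325,170,275,7))
from go import plan
plan(574.1,-31.3,138,86.7)"
```

```text
(735, 490, 3)
t 34.95 p [573.99 -31.36  87.19] h 86.69 tilt 0.01 w 65.2 F [ 0.8 -0.4  0.8]
spin -0.01 shift cm 0.007 0.01 -5.081
```

View pics/k2.png

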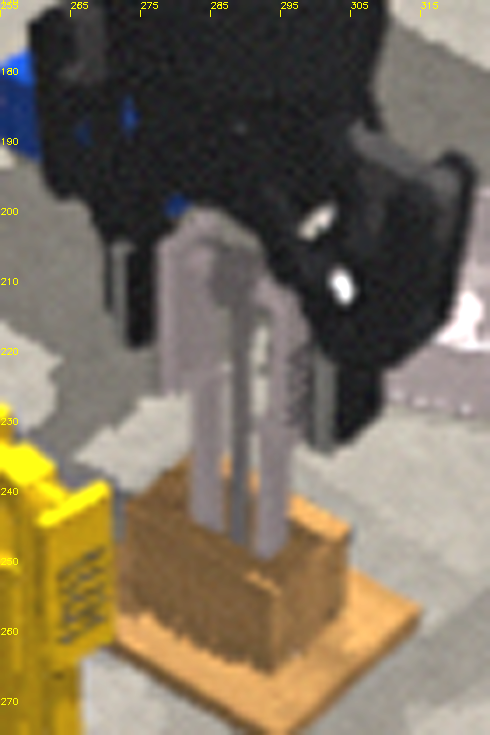

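Fingers are clear of the plates and the tongs stand in the slot. I raise straight up and move away.

{"fn": "apply_moves", "kwargs": {"series": [[[0,0,-0.5],0,7],[[0,0,-1.2],0,7.5],[[0,0,-2],0,7.5],[[0,0,-2.5],0,7.5],[[0,0,-2.5],0,7.5],[[0,0,-2.5],0,7.5],[[0,0,-2.5],0,7.5],[[0,0,-2],0,7.5],[[0,0,0],0,7.5]]}}

```text
time: 36.08
ee_pos: [574.8, -31.5, 246.6]
orientation: [0.727, 0.686, 0.001, 0.002]
wrist_force: [-0.1, 0.3, 0.6]
width: 75.0
```

{"fn": "apply_moves", "kwargs": {"series": [[[2,-1,0],0,7.5],[[4.5,-3,0],0,7.5],[[4.5,-3,0],0,7.5],[[4.5,-3,0],0,7.5],[[4.5,-3,0],0,7.5],[[4.5,-3,0],0,7.5],[[4.5,-3,0],0,7.5],[[4.5,-3,0],0,7.5],[[4.5,-3,0],0,7.5],[[2,-1,0],0,7.5],[[0,0,0],0,7.5],[[0,0,0],0,7.5]]}}

```text
time: 37.58
ee_pos: [337.0, 382.4, 243.6]
orientation: [0.727, 0.687, -0.001, 0.0]
wrist_force: [0.1, -0.1, 0.6]
width: 75.3
```

```bash
python3 -c "
from h import *
from rig import snapshot
for n in('scene','top'):
  im=snapshot(n)['color'];cv2.imwrite('pics/end_'+n+'.png',im)
t=cv2.imread('pics/end_top.png');s=cv2.imread('pics/end_scene.png')
cv2.imwrite('pics/end.png',np.hstack([crop(t,236,296,184,244,6),crop(s,195,255,165,225,6)]))
from go import plan
plan(574.1,-31.3,138,86.7)"
```

```text
t 37.675 p [337.62 382.15 243.99] h 86.63 tilt 0.04 w 75.2 F [ 0.4 -0.1 -0. ]
spin -0.07 shift cm -39.915 25.988 10.599
```

View pics/end.png

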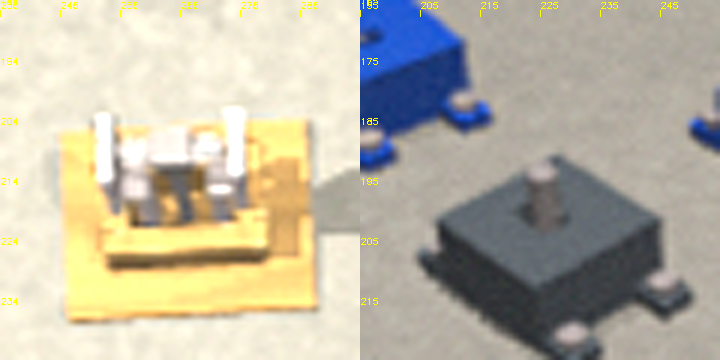

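View pics/end_top.png

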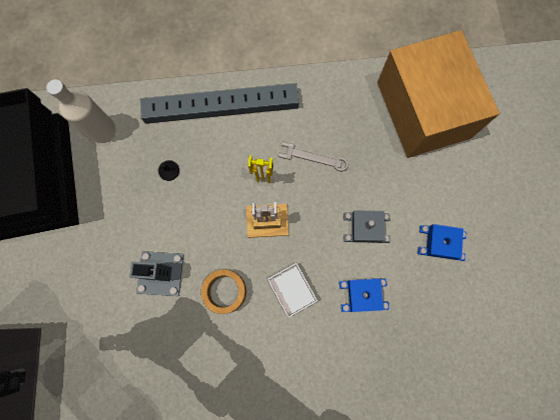

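View pics/end_scene.png

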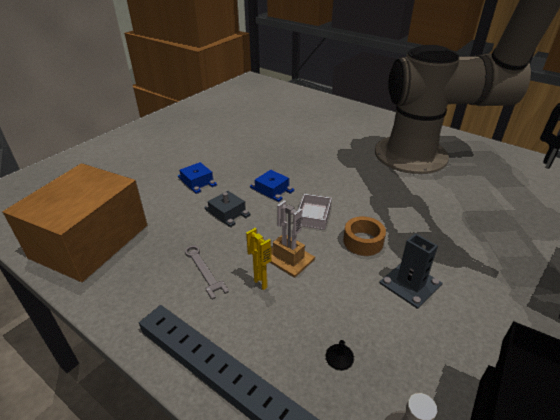

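The end pictures show the pin upright in the dark socket, at scene (225,193) and top (371,224). The tongs are back in the stand at top (266,213), and everything else is where it was.

```bash
python3 -c "
from rig import job
print(job.hand_in())"
```

```text
the job is handed in; nothing more can be done
None
```

The pin is in the dark socket's hole, down on the stop, and the tongs are back in their stand. I handed the job in at about 37.7 s of the 72 s allowed.

**Drawing the pin:** I took the grey tongs, went down into the post until I felt the rod meet the pin's top (about 5.5 N), squeezed at 30 N and drew the pin out. The fingers never touched it.

**Seating:** I lowered the pin into the hole until it came up hard. The force rose to about 20 N with only about 0.1 mm more travel. I then backed off and held about 15 N for nearly 2 s.

**Last checks:**
- In the pictures the pin stands upright, about 24.5 mm proud, so the stop is about 17.5 mm below the mouth. That agrees with where I felt the contact.
- The tongs met the stand's floor at the same height as when I took them.
- The bystanders and decoys look unmoved, and the robot was touching nothing.

**What disagreed:**
- The finger opening read about 35.5 mm while holding the pin, where 38 was expected, although the pin was plainly in the jaws.
- Drawing the pin out showed much less force than the stated 6 to 9 N.
- I never saw a clear force step of 6 to 12 N at the socket's spring grips, only a gradual rise before the hard stop.
- A bright spot in the top view that I first took for the pin's top was still there once the pin was out, so it was part of the post.

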